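# Cull the flawed castings and clamp the sound blocks with the right packer

### The arm

A 6-joint arm with a two-finger parallel gripper is mounted at the origin on a cart in front of the work surface, level with it; the furniture and walls round the work are solid. World frame = base frame: x ahead of the robot, y to its left, z up, the work surface at z = 0. Lengths are in mm, angles in degrees, forces in N, time in s.
With the tool pointing down it reaches from about 300 to 875 mm from the base axis. Payload 6.4 kg.
Tool frame: the origin (TCP) lies between the finger pads; the fingertips stand 8 mm ahead of it and the grasp point (between the pads) lies 11 mm behind it; z points along the fingers, y is the line along which they close (so a half turn about z gives the same grasp; the last joint's range is limited). The gripper opens to 88 mm and grips with 3 to 60 N. Pads are 18 mm wide; open, the fingers measure 123 mm over their backs; the gripper's body (75 mm by 187 mm) begins 45 mm behind the grasp point.
Start: joints at [-77.538, 10.359, 92.074, -0, 77.567, -11.82], TCP at [236.473, -524.139, 246.714] pointing down, gripper open.
Joint ranges: [-171.53, 171.53], [-51.25, 118.39], [17.06, 147.69], [-65.23, 245.23], [0, 150.52], [-178.68, 178.68]. Speed limits (degrees/s): [147.25, 147.25, 172.46, 180, 180, 180].

### API

Orientations are given as a 3x3 rotation matrix whose columns are the frame's x, y, z axes.
In Python, from rig import robot gives the robot as it stands.
- The arm moves only by the tool arm_command, never from a script. Its argument "deltas" is a list of rows, each a list of 5 numbers: the finger opening in m, from 0 to 0.0881, then the shift along the tool's x, y, z in m, then the turn about the tool's z in rad. A call has 1 to 10 rows; each row is the pose to reach, as a shift and turn from the pose commanded when the call began, along the tool's axes at that moment; what a row does not reach only later rows make up. A row lasts 1/10 s, in which the tool goes at most 50 mm and 8.59 degrees, less where a joint would pass 70% of its speed; a pose out of reach is approached as far as the arm can. A call with a gripper value outside its range is refused whole. The fingers move at their own pace and stop on an object; "force" is the grip in N (left out, the last holds). Time passes only in rows, so rows that repeat a pose let the fingers close. It gives the time, the measured TCP pose, the force, the opening and the grip force at its end, in the units of the state.
- robot.get_obs(): the state, without advancing time (a new reading comes with each control period).
- robot.snapshot(name): name is "scene" or "top" or "wrist"; returns a dict with "img" (420x560x3 uint8, blue, green, red), "fx", "fy", "cx", "cy" (pixels), "distortion" ([k1, k2, p1, p2, k3] as OpenCV has them; the pictures are not rectified), "R" (3x3) and "t" (3): a world point X has camera coordinates R X + t; the wrist camera has in their place "mount" (4x4, takes a point from camera to tool coordinates, whose origin is the TCP and whose axes are the flange's). Camera axes: x right, y down, z forward; pixel columns grow to the right and rows downward; lengths in mm; the calibration is good to about 2 mm. A picture is of the moment at which its call begins: read the wrist's pose just before it. There is no depth.
- robot.hand_in(): hands the job in; it is judged then, once.
Trained networks look in the newest picture that a camera, given by its name, has taken for a name from the list of things; names that differ only in an ending like _2 or _b are one class to them, and where a whole thing is asked for, a point or a joint stands for the part that bears it (a point fixed in the world has none). Each returns a list of dicts, best first, with "confidence" (0 to 1); they miss things now and then, are a little off and sometimes report something else, mostly with a low value. They report only what shows in the picture. A call takes as long as a camera call. They do not tell look-alikes from the thing itself.
- robot.recognise(name, camera): "point" ([x, y, z] in mm, in world coordinates, good to about 4 mm: the middle of the surface that is visible of it).
- robot.cut_out(name, camera): "mask" (420x560 bool, what is visible of it).
- robot.spot_point(name, camera): "point" ([x, y, z] in mm, in world coordinates, good to about 4 mm: a listed point, or the origin of a listed thing).
The state is a dict: "t": time; "q": joint angles; "joint_vel": joint speeds; "tau": joint torques, N m; "ee_pos": TCP position; "orientation": TCP orientation; "force": force on the tool from outside, world axes, zero at the start; "torque": the same for the moment, N m; "finger_gap": finger opening in mm; "grip_force": force on a finger pad.
Only numpy, scipy, OpenCV 4.12 (cv2) and the standard library are available. Lean on these libraries where they do the work, as an engineer would, in place of code of your own. Each camera call takes 0.05 s, during which the arm holds its last target. There are 200 camera calls.

### The job

Get the plaster pier blocks ready for gluing: put every flawed casting (chipped, too short, or with a lump on its face) in the grey scrap tray, and stand all the sound blocks side by side across the clamping jig, starting at its fixed stop. Fill up the row on the jaw side with the one wooden packer, of the four, that lets the jaw finish with its red pointer on the green mark, and push the jaw up until the whole row is tight. Leave the other packers lying on the table and do not disturb the tools round about.

Things in the scene. Friction and masses are not known exactly. Their poses are not given: they have to be found in the camera images.
- jig: Plywood clamping jig fixed to the table, 106 x 205 mm (x by y), 8 mm thick; origin at the centre of its underside, z up. Fixed dark wood stop at its +y end, sliding jaw at its -y end, between them the bed for the row (surface 8 mm up). Parts stand on it with their x along the jig's x (either way round), side by side along y. Place and heading vary.
- row_floor (a point): Point on the bed's surface, 8 mm above the jig's origin, axes as the jig's. The bed is 138 mm long with the jaw fully back. An aluminium rail runs along each side: inner edges at x = +-33 mm, 14 mm wide, tops only 13 mm above the table, so a 60 mm part has 3 mm to spare each side and can be held by its ends above the rails.
- stop_face (a point): Middle of the stop's inner face, at y = +82.5 mm in the jig, 28 mm above the table; axes as the jig's. The stop is 100 mm wide, its top 48 mm above the table.
- jaw (a joint): Travel of the sliding jaw toward the stop (jig +y), m: 0 fully back, 0.040 fully forward. It stays where it is left (friction about 3 N, no spring). A red pointer on the jaw is on the green mark of the rail at 0.015 to 0.025. With n blocks of 30 mm and a packer of p mm in a tight row the jaw stands at 138 - 30 n - p mm.
- jaw_face (a point): Middle of the jaw's face (cork) that meets the row, 28 mm above the table; axes as the jig's, faces +y. The jaw is 64 mm wide, 16 mm thick, its top 48.5 mm above the table.
- jaw_back (a point): Middle of the jaw's back, 28 mm above the table, faces the jig's -y: push here toward the jig's +y, e.g. with closed fingers from above. At jaw 0 it lies at y = -71.5 mm in the jig, and the 8 mm thick base runs on 31 mm behind it.
- scrap_tray: Grey open plastic tray fixed to the table, 210 x 150 x 32 mm (x by y by z), walls and floor about 4 mm; origin at the centre of its underside, z up. Its place and heading vary.
- block1_c (a point): Sound white plaster casting with stone courses, a full block 60 x 30 x 40 mm. x runs along its 60 mm length, y along its 30 mm thickness, z up; the point is its centre, 20 mm above its underside. Stands on its 60 x 30 mm face; grip across the 60 mm. None if absent (two or three of block1 to block3 are there, all alike).
- block2_c (a point): Sound white plaster casting with stone courses, a full block 60 x 30 x 40 mm. x runs along its 60 mm length, y along its 30 mm thickness, z up; the point is its centre, 20 mm above its underside. Stands on its 60 x 30 mm face; grip across the 60 mm. None if absent (two or three of block1 to block3 are there, all alike).
- block3_c (a point): Sound white plaster casting with stone courses, a full block 60 x 30 x 40 mm. x runs along its 60 mm length, y along its 30 mm thickness, z up; the point is its centre, 20 mm above its underside. Stands on its 60 x 30 mm face; grip across the 60 mm. None if absent (two or three of block1 to block3 are there, all alike).
- chipped_c (a point): Flawed casting: as a sound block, 60 x 30 x 40 mm, but the upper corner at its +x end is missing (22 mm long, 18 mm high, through the whole thickness). Centre, axes as the blocks (x along the length), the point is 20 mm above the underside; grip it across the 60 mm length low down (the chipped end is only 22 mm high) or across its 30 mm thickness. None if absent.
- short_c (a point): Flawed casting, too short: 44 x 30 x 40 mm (x by y by z). The point is its centre, 20 mm above the underside, x along the 44 mm; grip across the 44 mm. None if absent.
- lumpy_c (a point): Flawed casting: 60 x 30 x 40 mm with a round lump, 16 mm across and 10 mm proud, on its +y face, 8 mm to +x of the middle. The point is the centre of the block, 20 mm above the underside, x along the 60 mm; grip across the 60 mm. None if absent.
- packer28_c (a point): Plain light wood packer, 60 x 28 x 40 mm, one of four that differ only in thickness (28, 43, 58, 73 mm). x runs along its 60 mm length, y along its 28 mm thickness, z up; the point is its centre, 20 mm above its underside. Stands on its 60 x 28 mm face; grip across the 60 mm.
- packer43_c (a point): Plain light wood packer, 60 x 43 x 40 mm, one of four that differ only in thickness (28, 43, 58, 73 mm). x runs along its 60 mm length, y along its 43 mm thickness, z up; the point is its centre, 20 mm above its underside. Stands on its 60 x 43 mm face; grip across the 60 mm.
- packer58_c (a point): Plain light wood packer, 60 x 58 x 40 mm, one of four that differ only in thickness (28, 43, 58, 73 mm). x runs along its 60 mm length, y along its 58 mm thickness, z up; the point is its centre, 20 mm above its underside. Stands on its 60 x 58 mm face; grip across the 60 mm.
- packer73_c (a point): Plain light wood packer, 60 x 73 x 40 mm, one of four that differ only in thickness (28, 43, 58, 73 mm). x runs along its 60 mm length, y along its 73 mm thickness, z up; the point is its centre, 20 mm above its underside. Stands on its 60 x 73 mm face; grip across the 60 mm.
- tape_measure: Bystander, not to be disturbed: orange tape measure, 66 x 78 x 38 mm; origin at the centre of its underside.
- spring_clamp: Bystander, not to be disturbed: black spring clamp with orange tips, 72 x 122 x 16 mm; origin at the centre of its underside.
Not all that is in view belongs to the job. Leave any blue look-alike of the part that bears block1_c alone.

How it is judged (in metres and radians):
At the end, for the whole second after the job is handed in: Sound blocks and one packer flat and square (0.12 rad) on the bed, from stop to jaw in that order with every gap under 4 mm, jaw travel 15 to 25 mm; other packers on the table clear of jig and tray; all flawed castings in the tray; all at rest (z of block1_c in the frame of jig between 0.0255 and 0.033 m and x of block1_c in the frame of jig between -0.01 and 0.01 m and y of block1_c in the frame of jig between -0.055 and 0.0825 m and angle between the y axis of each of block1_c, block2_c, block3_c and the y axis of jig, either way round below 0.12 rad and linear speed of each of block1, block2, block3, chipped, short, lumpy below 0.02 m/s and (horizontal distance between block1_c and block2_c below 0.034 m or horizontal distance between block1_c and block3_c below 0.034 m) and z of block2_c in the frame of jig between 0.0255 and 0.033 m and x of block2_c in the frame of jig between -0.01 and 0.01 m and y of block2_c in the frame of jig between -0.055 and 0.0825 m and (horizontal distance between block2_c and block1_c below 0.034 m or horizontal distance between block2_c and block3_c below 0.034 m) and z of block3_c in the frame of jig between 0.0255 and 0.033 m and x of block3_c in the frame of jig between -0.01 and 0.01 m and y of block3_c in the frame of jig between -0.055 and 0.0825 m and (horizontal distance between block3_c and block1_c below 0.034 m or horizontal distance between block3_c and block2_c below 0.034 m) and y of any of block1_c, block2_c, block3_c in the frame of jig above 0.0635 m and ((z of packer28_c in the frame of jig between 0.0255 and 0.033 m and x of packer28_c in the frame of jig between -0.01 and 0.01 m and y of packer28_c in the frame of jig between -0.055 and 0.0825 m and angle between the y axis of packer28_c and the y axis of jig, either way round below 0.12 rad and linear speed of packer28 below 0.02 m/s and horizontal distance between packer28_c and jaw_face below 0.018 m and (horizontal distance between packer28_c and block1_c below 0.033 m or horizontal distance between packer28_c and block2_c below 0.033 m or horizontal distance between packer28_c and block3_c below 0.033 m) and height (world z) of packer43_c between 0.01 and 0.045 m and (x of packer43_c in the frame of jig above 0.055 m or x of packer43_c in the frame of jig below -0.055 m or y of packer43_c in the frame of jig above 0.105 m or y of packer43_c in the frame of jig below -0.105 m) and (x of packer43_c in the frame of scrap_tray above 0.105 m or x of packer43_c in the frame of scrap_tray below -0.105 m or y of packer43_c in the frame of scrap_tray above 0.075 m or y of packer43_c in the frame of scrap_tray below -0.075 m) and height (world z) of packer58_c between 0.01 and 0.045 m and (x of packer58_c in the frame of jig above 0.055 m or x of packer58_c in the frame of jig below -0.055 m or y of packer58_c in the frame of jig above 0.105 m or y of packer58_c in the frame of jig below -0.105 m) and (x of packer58_c in the frame of scrap_tray above 0.105 m or x of packer58_c in the frame of scrap_tray below -0.105 m or y of packer58_c in the frame of scrap_tray above 0.075 m or y of packer58_c in the frame of scrap_tray below -0.075 m) and height (world z) of packer73_c between 0.01 and 0.045 m and (x of packer73_c in the frame of jig above 0.055 m or x of packer73_c in the frame of jig below -0.055 m or y of packer73_c in the frame of jig above 0.105 m or y of packer73_c in the frame of jig below -0.105 m) and (x of packer73_c in the frame of scrap_tray above 0.105 m or x of packer73_c in the frame of scrap_tray below -0.105 m or y of packer73_c in the frame of scrap_tray above 0.075 m or y of packer73_c in the frame of scrap_tray below -0.075 m)) or (z of packer43_c in the frame of jig between 0.0255 and 0.033 m and x of packer43_c in the frame of jig between -0.01 and 0.01 m and y of packer43_c in the frame of jig between -0.055 and 0.0825 m and angle between the y axis of packer43_c and the y axis of jig, either way round below 0.12 rad and linear speed of packer43 below 0.02 m/s and horizontal distance between packer43_c and jaw_face below 0.0255 m and (horizontal distance between packer43_c and block1_c below 0.0405 m or horizontal distance between packer43_c and block2_c below 0.0405 m or horizontal distance between packer43_c and block3_c below 0.0405 m) and height (world z) of packer28_c between 0.01 and 0.045 m and (x of packer28_c in the frame of jig above 0.055 m or x of packer28_c in the frame of jig below -0.055 m or y of packer28_c in the frame of jig above 0.105 m or y of packer28_c in the frame of jig below -0.105 m) and (x of packer28_c in the frame of scrap_tray above 0.105 m or x of packer28_c in the frame of scrap_tray below -0.105 m or y of packer28_c in the frame of scrap_tray above 0.075 m or y of packer28_c in the frame of scrap_tray below -0.075 m) and height (world z) of packer58_c between 0.01 and 0.045 m and (x of packer58_c in the frame of jig above 0.055 m or x of packer58_c in the frame of jig below -0.055 m or y of packer58_c in the frame of jig above 0.105 m or y of packer58_c in the frame of jig below -0.105 m) and (x of packer58_c in the frame of scrap_tray above 0.105 m or x of packer58_c in the frame of scrap_tray below -0.105 m or y of packer58_c in the frame of scrap_tray above 0.075 m or y of packer58_c in the frame of scrap_tray below -0.075 m) and height (world z) of packer73_c between 0.01 and 0.045 m and (x of packer73_c in the frame of jig above 0.055 m or x of packer73_c in the frame of jig below -0.055 m or y of packer73_c in the frame of jig above 0.105 m or y of packer73_c in the frame of jig below -0.105 m) and (x of packer73_c in the frame of scrap_tray above 0.105 m or x of packer73_c in the frame of scrap_tray below -0.105 m or y of packer73_c in the frame of scrap_tray above 0.075 m or y of packer73_c in the frame of scrap_tray below -0.075 m)) or (z of packer58_c in the frame of jig between 0.0255 and 0.033 m and x of packer58_c in the frame of jig between -0.01 and 0.01 m and y of packer58_c in the frame of jig between -0.055 and 0.0825 m and angle between the y axis of packer58_c and the y axis of jig, either way round below 0.12 rad and linear speed of packer58 below 0.02 m/s and horizontal distance between packer58_c and jaw_face below 0.033 m and (horizontal distance between packer58_c and block1_c below 0.048 m or horizontal distance between packer58_c and block2_c below 0.048 m or horizontal distance between packer58_c and block3_c below 0.048 m) and height (world z) of packer28_c between 0.01 and 0.045 m and (x of packer28_c in the frame of jig above 0.055 m or x of packer28_c in the frame of jig below -0.055 m or y of packer28_c in the frame of jig above 0.105 m or y of packer28_c in the frame of jig below -0.105 m) and (x of packer28_c in the frame of scrap_tray above 0.105 m or x of packer28_c in the frame of scrap_tray below -0.105 m or y of packer28_c in the frame of scrap_tray above 0.075 m or y of packer28_c in the frame of scrap_tray below -0.075 m) and height (world z) of packer43_c between 0.01 and 0.045 m and (x of packer43_c in the frame of jig above 0.055 m or x of packer43_c in the frame of jig below -0.055 m or y of packer43_c in the frame of jig above 0.105 m or y of packer43_c in the frame of jig below -0.105 m) and (x of packer43_c in the frame of scrap_tray above 0.105 m or x of packer43_c in the frame of scrap_tray below -0.105 m or y of packer43_c in the frame of scrap_tray above 0.075 m or y of packer43_c in the frame of scrap_tray below -0.075 m) and height (world z) of packer73_c between 0.01 and 0.045 m and (x of packer73_c in the frame of jig above 0.055 m or x of packer73_c in the frame of jig below -0.055 m or y of packer73_c in the frame of jig above 0.105 m or y of packer73_c in the frame of jig below -0.105 m) and (x of packer73_c in the frame of scrap_tray above 0.105 m or x of packer73_c in the frame of scrap_tray below -0.105 m or y of packer73_c in the frame of scrap_tray above 0.075 m or y of packer73_c in the frame of scrap_tray below -0.075 m)) or (z of packer73_c in the frame of jig between 0.0255 and 0.033 m and x of packer73_c in the frame of jig between -0.01 and 0.01 m and y of packer73_c in the frame of jig between -0.055 and 0.0825 m and angle between the y axis of packer73_c and the y axis of jig, either way round below 0.12 rad and linear speed of packer73 below 0.02 m/s and horizontal distance between packer73_c and jaw_face below 0.0405 m and (horizontal distance between packer73_c and block1_c below 0.0555 m or horizontal distance between packer73_c and block2_c below 0.0555 m or horizontal distance between packer73_c and block3_c below 0.0555 m) and height (world z) of packer28_c between 0.01 and 0.045 m and (x of packer28_c in the frame of jig above 0.055 m or x of packer28_c in the frame of jig below -0.055 m or y of packer28_c in the frame of jig above 0.105 m or y of packer28_c in the frame of jig below -0.105 m) and (x of packer28_c in the frame of scrap_tray above 0.105 m or x of packer28_c in the frame of scrap_tray below -0.105 m or y of packer28_c in the frame of scrap_tray above 0.075 m or y of packer28_c in the frame of scrap_tray below -0.075 m) and height (world z) of packer43_c between 0.01 and 0.045 m and (x of packer43_c in the frame of jig above 0.055 m or x of packer43_c in the frame of jig below -0.055 m or y of packer43_c in the frame of jig above 0.105 m or y of packer43_c in the frame of jig below -0.105 m) and (x of packer43_c in the frame of scrap_tray above 0.105 m or x of packer43_c in the frame of scrap_tray below -0.105 m or y of packer43_c in the frame of scrap_tray above 0.075 m or y of packer43_c in the frame of scrap_tray below -0.075 m) and height (world z) of packer58_c between 0.01 and 0.045 m and (x of packer58_c in the frame of jig above 0.055 m or x of packer58_c in the frame of jig below -0.055 m or y of packer58_c in the frame of jig above 0.105 m or y of packer58_c in the frame of jig below -0.105 m) and (x of packer58_c in the frame of scrap_tray above 0.105 m or x of packer58_c in the frame of scrap_tray below -0.105 m or y of packer58_c in the frame of scrap_tray above 0.075 m or y of packer58_c in the frame of scrap_tray below -0.075 m))) and value of joint jaw between 0.015 and 0.025 m and x of chipped_c in the frame of scrap_tray between -0.101 and 0.101 m and y of chipped_c in the frame of scrap_tray between -0.071 and 0.071 m and z of chipped_c in the frame of scrap_tray between 0 and 0.065 m and x of short_c in the frame of scrap_tray between -0.101 and 0.101 m and y of short_c in the frame of scrap_tray between -0.071 and 0.071 m and z of short_c in the frame of scrap_tray between 0 and 0.065 m and x of lumpy_c in the frame of scrap_tray between -0.101 and 0.101 m and y of lumpy_c in the frame of scrap_tray between -0.071 and 0.071 m and z of lumpy_c in the frame of scrap_tray between 0 and 0.065 m); the robot touches nothing.
It fails at once if a tool lying about (tape_measure) is pushed more than 3 cm (distance of tape_measure from where it was at the start of the episode above 0.03 m).
It fails at once if a tool lying about (spring_clamp) is pushed more than 3 cm (distance of spring_clamp from where it was at the start of the episode above 0.03 m).
Of block1, block2, block3 only 2 to 3 are there at a start; the rules pass over those that are not, and their reading is None.
Of chipped, short, lumpy only 2 to 3 are there at a start; the rules pass over those that are not, and their reading is None.
At some moment in a run one of block1, block2, block3, chipped, short, lumpy, packer28, packer43, packer58, packer73 may be knocked a few centimetres aside while the robot is not near it.
Once in a run the grip may slacken for a moment while it holds something.
It also fails if it takes over 208 s, if anything falls off the work surface, if the arm or the gripper's body presses on something with over 40 N, if the wrist force passes 120 N, or if a joint passes its speed limit or range.

## Working session

There is one attempt and no reset: what is moved stays moved. The work goes in short steps, Python scripts to look and compute and a tool call to move; the robot and the scene stay as the last step left them, time stands still between calls to the robot, and variables do not carry over. Pictures are saved under pics/ and viewed, at most 14 in all, crops included, and the job is handed in when it is done.

Besides the shell and the picture viewer there is one more tool, called as a command line: name --pt "numbers of a row" for each row, then --argument value for the rest. arm_command: Moves the arm, as the interface text tells. Its arguments: {"type":"object","properties":{"deltas":{"type":"array"},"force":{"type":"number"}},"required":["deltas"]}

```bash
ls; mkdir -p pics; python3 - <<'E'
from rig import robot
import cv2
for c in("top","scene"):
    s=robot.snapshot(c); cv2.imwrite(f"pics/{c}0.png",s["img"])
    print(c,s["fx"],s["cx"],s["cy"],s["R"],s["t"],s["distortion"])
    for n in ["jig","scrap_tray","block1_c","chipped_c","short_c","lumpy_c","packer28_c","packer43_c","packer58_c","packer73_c","tape_measure","spring_clamp","stop_face","jaw_back"]:
        print(n,[(d["confidence"].__round__(2),[round(float(v)) for v in d["point"]]) for d in robot.spot_point(n,c)])
o=robot.get_obs();print(o)
E
```

```text
pics
top 389.28122171602064 282.1221275576836 206.674357880922 [[-0.00204788 -0.99998612 -0.00485384]
 [-0.98804225  0.00277169 -0.15415846]
 [ 0.15416977  0.0044801  -0.98803422]] [ 17.60466409 582.65847773 798.04365648] [-0.00634597  0.          0.          0.          0.        ]
jig [(0.69, [437, -33, -1])]
scrap_tray []
block1_c [(0.86, [582, 224, 17]), (0.7, [560, 317, 17])]
chipped_c []
short_c [(0.97, [450, 314, 21]), (0.16, [648, 46, 20])]
lumpy_c [(0.91, [457, 231, 15])]
packer28_c [(0.9, [559, 50, 19])]
packer43_c [(0.63, [638, -91, 18]), (0.24, [457, 228, 17])]
packer58_c [(0.98, [648, 44, 18]), (0.57, [457, 230, 14])]
packer73_c [(0.72, [559, -90, 22])]
tape_measure [(0.81, [733, 323, -2])]
spring_clamp [(0.73, [730, 207, -2])]
stop_face [(0.69, [428, 49, 26])]
jaw_back [(0.74, [436, -102, 28])]
scene 389.84168313143107 280.1111877542643 208.07041547767946 [[-0.86345563 -0.50418271  0.01562567]
 [-0.34076675  0.56019215 -0.75502502]
 [ 0.37191718 -0.65725531 -0.65550977]] [514.18650373 236.96129725 899.86427859] [0.01193643 0.         0.         0.         0.        ]
ji
[... 695 characters left out ...]
       7.75675394e+01, -1.18212778e+01]), 'joint_vel': array([-0.00671243, -0.03917345, -0.05788879, -0.0154551 , -0.05059739,
       -0.03098801]), 'tau': array([-2.14392712e-04, -4.33827746e+01, -3.42169333e+01,  7.01914192e-02,
        3.09400738e-02,  4.29098090e-07]), 'ee_pos': array([ 236.46501406, -524.14627504,  246.71727508]), 'orientation': array([[ 9.11540964e-01,  4.11209278e-01,  2.35493998e-05],
       [ 4.11209277e-01, -9.11540964e-01,  1.54476671e-05],
       [ 2.78184667e-05, -4.39744968e-06, -1.00000000e+00]]), 'force': array([ 0.34979569, -0.84721685, -0.8299109 ]), 'torque': array([ 0.02510549, -0.04743195, -0.00027311]), 'grip_force': 0.0, 'finger_gap': 87.9992413097598}
```

View pics/top0.png

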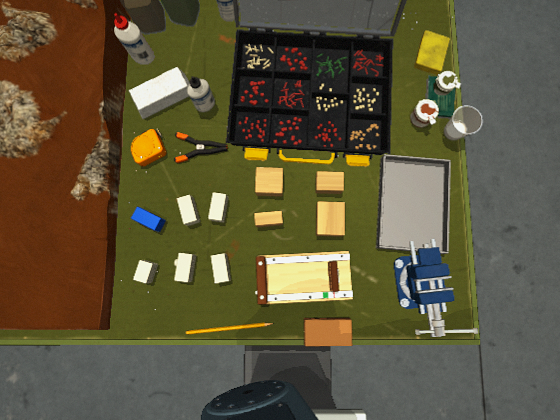

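View pics/scene0.png

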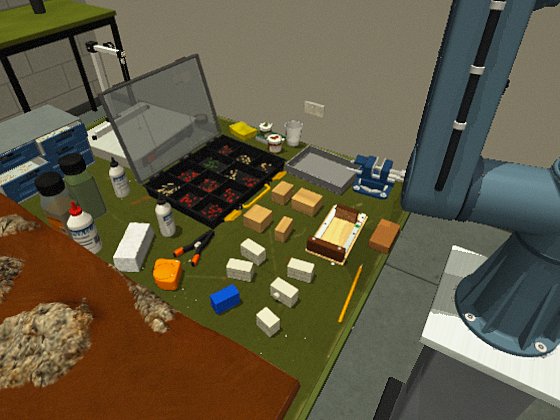

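```bash
cat > h.py <<'E'
from rig import robot
import numpy as np, cv2
def cam(c):
    o=robot.get_obs(); s=robot.snapshot(c)
    s["K"]=np.array([[s["fx"],0,s["cx"]],[0,s["fy"],s["cy"]],[0,0,1]]); s["D"]=np.array(s["distortion"],float)
    if "mount" in s:
        M=np.array(s["mount"]); T=np.eye(4); T[:3,:3]=o["orientation"]; T[:3,3]=o["ee_pos"]
        W=np.linalg.inv(T@M); s["R"],s["t"]=W[:3,:3],W[:3,3]
    else: s["R"],s["t"]=np.array(s["R"]),np.array(s["t"])
    return s
def unproj(s,px,z):
    p=cv2.undistortPoints(np.array(px,float).reshape(-1,1,2),s["K"],s["D"])[:,0]
    d=np.c_[p,np.ones(len(p))]@s["R"]; c=-s["R"].T@s["t"]
    return c+d*((z-c[2])/d[:,2])[:,None]
def proj(s,X):
    return cv2.projectPoints(np.array(X,float).reshape(-1,1,3),cv2.Rodrigues(s["R"])[0],s["t"],s["K"],s["D"])[0][:,0]
E
python3 - <<'E'
import cv2,numpy as np
a=cv2.imread("pics/top0.png")[180:300,120:360]; b=cv2.imread("pics/scene0.png")[220:345,200:440]
a=cv2.resize(a,(720,360)[:2],interpolation=3)[:, :360]; 
b=cv2.resize(b[:, :150],(600,500),interpolation=3)
cv2.imwrite("pics/c1.png",b)
E
```

```text
(no output)
```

View pics/c1.png

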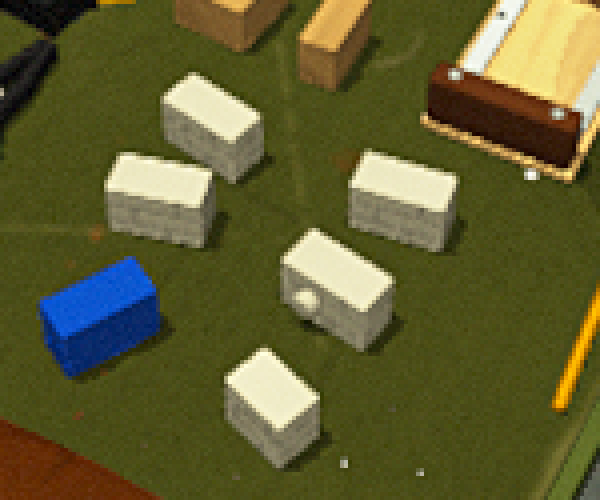

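Scene crop: five castings stand here. Three are full sound blocks (crop 210,125; 160,195; 402,200), one has a lump (337,290, lump at 306,300) and one is short (272,405). No chipped casting shows. The blue look-alike is at (100,315). So n=3 and packer 28 is needed, the thinnest one, at top picture (268,219). I'll look closer with the wrist camera.

arm_command --pt "0.088 0.28 -0.3 -0.05 0.42" --pt "0.088 0.28 -0.3 -0.05 0.42" --pt "0.088 0.28 -0.3 -0.05 0.42" --pt "0.088 0.28 -0.3 -0.05 0.42" --pt "0.088 0.28 -0.3 -0.05 0.42" --pt "0.088 0.28 -0.3 -0.05 0.42" --pt "0.088 0.28 -0.3 -0.05 0.42" --pt "0.088 0.28 -0.3 -0.05 0.42" --pt "0.088 0.28 -0.3 -0.05 0.42" --pt "0.088 0.28 -0.3 -0.05 0.42"

```text
t: 2.5
ee_pos: [368.9, -133.8, 297.3]
orientation: [[1.0, 0.008, 0.001], [0.008, -1.0, -0.001], [0.001, 0.001, -1.0]]
force: [-0.2, -0.1, 0.1]
finger_gap: 87.9
grip_force: 0.0
```

arm_command --pt "0.088 0.06 -0.19 -0.07 0" --pt "0.088 0.12 -0.385 -0.07 0.005" --pt "0.088 0.12 -0.385 -0.07 0.005" --pt "0.088 0.12 -0.385 -0.07 0.005" --pt "0.088 0.12 -0.385 -0.07 0.005" --pt "0.088 0.12 -0.385 -0.07 0.005" --pt "0.088 0.12 -0.385 -0.07 0.005" --pt "0.088 0.12 -0.385 -0.07 0.005" --pt "0.088 0.12 -0.385 -0.07 0.005" --pt "0.088 0.12 -0.385 -0.07 0.005"

```text
t: 3.5
ee_pos: [487.6, 250.0, 366.0]
orientation: [[1.0, 0.0, -0.001], [0.0, -1.0, -0.001], [-0.001, 0.001, -1.0]]
force: [0.8, -1.4, 0.7]
finger_gap: 88.3
grip_force: 0.0
```

```bash
python3 - <<'E'
from h import *
s=cam("wrist"); cv2.imwrite("pics/w1.png",s["img"]); print(s["mount"],s["fx"],s["distortion"]); print(robot.get_obs()["ee_pos"])
np.save("w1.npy",{k:s[k] for k in("K","D","R","t")},allow_pickle=True)
E
```

```text
[[-1.58117015e-04 -9.54431720e-01 -2.98429334e-01  7.82091399e+01]
 [ 9.99999976e-01 -1.05446788e-04 -1.92592500e-04  1.77996916e-01]
 [ 1.52347976e-04 -2.98429357e-01  9.54431714e-01 -1.38156385e+02]
 [ 0.00000000e+00  0.00000000e+00  0.00000000e+00  1.00000000e+00]] 354.3856619389797 [-0.01031447  0.          0.          0.          0.        ]
[487.27165727 248.88948233 365.86475838]
```

View pics/w1.png

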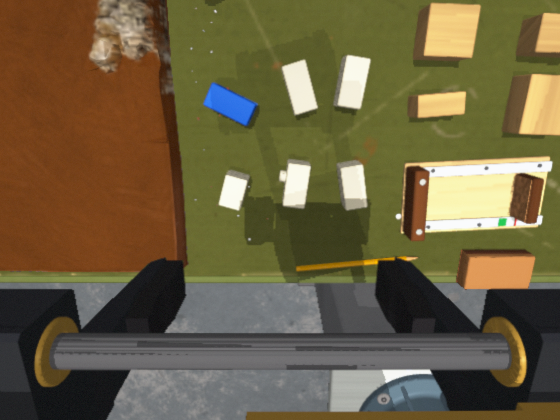

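Wrist view: blocks at (300,87), (353,82) and (352,185). The lumpy one is at (297,184) with its lump on the left, and the short one is at (234,190). The thinnest packer is at (440,105). The jig's stop is at (415,205) and its jaw at (528,198). Next I fit boxes to the masks.

```bash
cat >> h.py <<'E'
from scipy.optimize import minimize
def mask(s,kind):
    h=cv2.cvtColor(s["img"],cv2.COLOR_BGR2HSV).astype(int)
    if kind=="w": m=(h[...,1]<75)&(h[...,2]>70)
    else: m=(h[...,0]>8)&(h[...,0]<27)&(h[...,1]>60)&(h[...,2]>110)
    return m.astype(np.uint8)
def comp(m,px,win=30):
    n,l,st,_=cv2.connectedComponentsWithStats(m,connectivity=4)
    x,y=map(int,px); sub=l[max(0,y-win//3):y+win//3,max(0,x-win//3):x+win//3]; k=np.bincount(sub[sub>0]).argmax()
    return (l==k).astype(np.uint8)
def box(x,y,yaw,L,W,z0,H):
    c,s=np.cos(yaw),np.sin(yaw)
    return [[x+c*a*L/2-s*b*W/2,y+s*a*L/2+c*b*W/2,z] for a in(-1,1) for b in(-1,1) for z in(z0,z0+H)]
def fit(views,kind,x,y,dims,z0=0,H=40):
    ms=[comp(mask(s,kind),proj(s,[[x,y,z0+H]])[0]) for s in views]
    def cost(p):
        c=0
        for s,m in zip(views,ms):
            hull=cv2.convexHull(proj(s,box(p[0],p[1],p[2],*dims,z0,H)).astype(np.float32))[:,0]
            r=np.zeros(m.shape,np.uint8); cv2.fillConvexPoly(r,np.round(hull*16).astype(np.int32),1,shift=4)
            c+=1-(r&m).sum()/max(1,(r|m).sum())
        return c/len(views)
    best=None
    for a in np.radians([0,30,60,90,120,150]):
        q=minimize(cost,[x,y,a],method="Nelder-Mead",options=dict(initial_simplex=[[x,y,a],[x+12,y,a],[x,y+12,a],[x,y,a+.3]],xatol=.1,fatol=1e-4))
        if best is None or q.fun<best.fun: best=q
    p=best.x; return round(p[0],1),round(p[1],1),round(np.degrees(p[2])%180,1),round(best.fun,3)
E
python3 - <<'E'
from h import *
w=cam("wrist");t=cam("top")
for n,k,x,y,d in [("A","w",582,224,(60,30)),("B","w",582,170,(60,30)),("C","w",457,165,(60,30)),("lump","w",455,228,(60,30)),("short","w",448,314,(44,30)),("p28","y",559,50,(60,28))]:
    for nm,v in (("wrist",[w]),("top",[t])):
        try: print(n,nm,fit(v,k,x,y,d))
        except Exception as e: print(n,nm,e)
for n in("jig","stop_face","jaw_back","jaw_face","row_floor"): print(n,[(round(d["confidence"],2),np.round(d["point"])) for d in robot.spot_point(n,"wrist")])
# tray, jig by mask in top
for n in("scrap_tray","jig"):
    r=robot.cut_out(n,"top")
    if r:
        c=max(cv2.findContours(r[0]["mask"].astype(np.uint8),0,1)[0],key=cv2.contourArea); b=cv2.boxPoints(cv2.minAreaRect(c)); print(n,b.tolist(),unproj(t,b,32 if n[0]=="s" else 10).round())
E
```

```text
A wrist (np.float64(581.7), np.float64(225.4), np.float64(16.2), np.float64(0.018))
A top (np.float64(580.7), np.float64(226.4), np.float64(17.9), np.float64(0.134))
B wrist (np.float64(587.9), np.float64(158.8), np.float64(172.0), np.float64(0.033))
B top (np.float64(585.6), np.float64(160.3), np.float64(174.5), np.float64(0.132))
C wrist (np.float64(454.0), np.float64(150.2), np.float64(10.6), np.float64(0.052))
C top (np.float64(451.6), np.float64(151.6), np.float64(10.2), np.float64(0.158))
lump wrist (np.float64(455.7), np.float64(228.3), np.float64(172.6), np.float64(0.08))
lump top (np.float64(454.2), np.float64(229.8), np.float64(179.3), np.float64(0.128))
short wrist (np.float64(447.3), np.float64(314.2), np.float64(163.7), np.float64(0.038))
short top (np.float64(438.3), np.float64(310.3), np.float64(85.1), np.float64(0.382))
p28 wrist (np.float64(562.3), np.float64(44.1), np.float64(95.0), np.float64(0.182))
p28 top (np.float64(561.0), np.float64(48.2), np.float64(90.2), np.float64(0.132))
jig [(0.67, array([589., 159.,  21.])), (0.61, array([435., -33.,   0.]))]
stop_face [(0.72, array([428.,  56.,  28.]))]
jaw_back [(0.85, array([433., -97.,  31.]))]
jaw_face [(0.86, array([436., -86.,  26.]))]
row_floor [(0.56, array([561.,  49.,  20.])), (0.34, array([453., 227.,  21.]))]
scrap_tray [[374.9976806640625, 248.3694305419922], [381.21929931640625, 152.97084045410156], [452.58966064453125, 157.6254425048828], [446.3680419921875, 253.02403259277344]] [[ 493. -184.   32.]
 [ 706. -207.   32.]
 [ 695. -366.   32.]
 [ 483. -338.   32.]]
jig [[254.67820739746094, 255.12722778320312], [349.85821533203125, 249.91189575195312], [352.5440673828125, 298.9291076660156], [257.36407470703125, 304.1444396972656]] [[ 480.   77.   10.]
 [ 491. -134.   10.]
 [ 385. -137.   10.]
 [ 374.   71.   10.]]
```

arm_command --pt "0.088 -0.032 0.022 0.03 -0.15" --pt "0.088 -0.032 0.022 0.06 -0.3" --pt "0.088 -0.032 0.022 0.1 -0.45" --pt "0.088 -0.032 0.022 0.14 -0.6" --pt "0.088 -0.032 0.022 0.18 -0.75" --pt "0.088 -0.032 0.022 0.22 -0.9" --pt "0.088 -0.032 0.022 0.246 -1.05" --pt "0.088 -0.032 0.022 0.246 -1.2" --pt "0.088 -0.032 0.022 0.246 -1.35" --pt "0.088 -0.032 0.022 0.246 -1.449" --force 25

```text
t: 5.0
ee_pos: [454.8, 227.8, 120.5]
orientation: [[0.117, 0.993, -0.0], [0.993, -0.117, -0.0], [-0.0, -0.0, -1.0]]
force: [0.5, 0.3, 0.2]
finger_gap: 87.9
grip_force: 0.0
```

```bash
cat >> h.py <<'E'
def go(x,y,z,phi):
    "delta from the measured pose to a target, tool axes, metres; phi = heading of tool x"
    o=robot.get_obs(); R=o["orientation"]; p=np.degrees(np.arctan2(R[1,0],R[0,0]))
    d=R.T@(np.array([x,y,z])-o["ee_pos"])/1000
    print("t",round(o["t"],1),"at",o["ee_pos"].round(1),"phi",p.round(1),"gap",round(o["finger_gap"],1),"delta",d.round(4),"turn",round(-np.radians((phi-p+180)%360-180),3))
E
python3 - <<'E'
from h import *
go(455.7,227,18,83)
E
```

```text
t 5.0 at [454.8 227.8 120.5] phi 83.3 gap 87.9 delta [-0.0007  0.0011  0.1025] turn 0.005
```

arm_command --pt "0.088 -0.001 0.001 0.04 0" --pt "0.088 -0.001 0.001 0.075 0" --pt "0.088 -0.001 0.001 0.095 0" --pt "0.088 -0.001 0.001 0.102 0" --pt "0.088 -0.001 0.001 0.102 0" --pt "0.04 -0.001 0.001 0.102 0" --pt "0.04 -0.001 0.001 0.102 0" --pt "0.04 -0.001 0.001 0.102 0" --pt "0.04 -0.001 0.001 0.102 0" --pt "0.04 -0.001 0.001 0.102 0" --force 25

```text
t: 6.0
ee_pos: [456.3, 227.0, 19.6]
orientation: [[0.123, 0.992, 0.001], [0.992, -0.123, 0.0], [0.0, 0.001, -1.0]]
force: [-1.6, -0.5, 6.8]
finger_gap: 59.5
grip_force: 25.0
```

arm_command --pt "0.04 0 0 0 0" --pt "0.04 0 0 0 0" --pt "0.04 0 0 -0.04 0" --pt "0.04 0 0 -0.08 0" --pt "0.04 0 0 -0.12 0" --pt "0.04 0 0 -0.12 0"

```text
t: 6.6
ee_pos: [459.4, 227.8, 144.4]
orientation: [[0.123, 0.992, 0.01], [0.992, -0.123, 0.002], [0.004, 0.01, -1.0]]
force: [1.8, -0.1, -1.4]
finger_gap: 60.1
grip_force: 25.0
```

```bash
python3 - <<'E'
from h import *
c=np.cos(np.radians(-6.5)); s=np.sin(np.radians(-6.5))
tc=lambda a,b:(595+c*a-s*b,-274+s*a+c*b)
print(tc(0,32),tc(0,-32))
go(*tc(0,32),140,83.5)
E
```

```text
(np.float64(598.622502840573), np.float64(-242.2057006183492)) (np.float64(591.377497159427), np.float64(-305.7942993816508))
t 6.6 at [459.4 227.8 144.4] phi 83.0 gap 60.1 delta [-0.4494  0.1957  0.0047] turn -0.009
```

arm_command --pt "0.04 -0.025 0.01 0 0" --pt "0.04 -0.065 0.028 0 0" --pt "0.04 -0.11 0.047 0 0" --pt "0.04 -0.155 0.067 0 0" --pt "0.04 -0.2 0.087 0 0" --pt "0.04 -0.245 0.107 0 0" --pt "0.04 -0.29 0.127 0 0" --pt "0.04 -0.335 0.147 0 0" --pt "0.04 -0.38 0.166 0 0" --pt "0.04 -0.425 0.186 0 0"

```text
t: 7.6
ee_pos: [587.7, -219.4, 137.2]
orientation: [[0.123, 0.992, -0.002], [0.992, -0.123, 0.001], [0.001, -0.002, -1.0]]
force: [0.5, 0.3, -1.3]
finger_gap: 59.5
grip_force: 25.0
```

arm_command --pt "0.04 -0.024 0.01 0 0" --pt "0.04 -0.024 0.01 0 0" --pt "0.04 -0.024 0.01 0 0"

```text
t: 7.9
ee_pos: [594.2, -242.5, 137.0]
orientation: [[0.124, 0.992, -0.002], [0.992, -0.124, 0.002], [0.002, -0.002, -1.0]]
force: [-1.0, -0.1, -0.9]
finger_gap: 59.7
grip_force: 25.0
```

```bash
python3 - <<'E'
from h import *
s=cam("wrist"); cv2.imwrite("pics/w2.png",s["img"])
go(598.6,-242,26,83.5)
E
```

```text
t 8.0 at [ 594.2 -241.6  137.3] phi 83.0 gap 60.2 delta [0.     0.0046 0.1113] turn -0.01
```

View pics/w2.png

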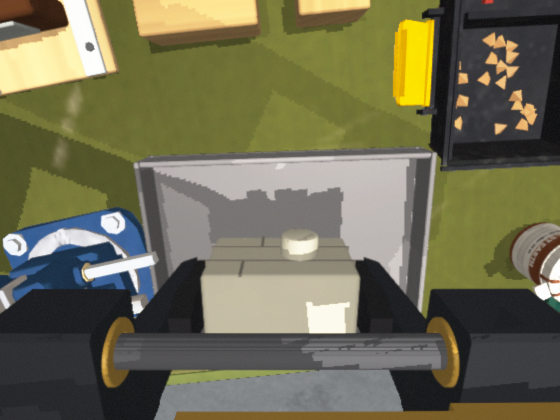

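The lumpy casting is held at (280,290) with its lump at (299,240), over the tray, whose rim spans (140-435,155). I'll lower and release.

arm_command --pt "0.04 0 0.005 0.04 0" --pt "0.04 0 0.005 0.08 0" --pt "0.04 0 0.005 0.105 0" --pt "0.04 0 0.005 0.112 0" --pt "0.04 0 0.005 0.112 0" --pt "0.075 0 0.005 0.112 0" --pt "0.075 0 0.005 0.112 0" --pt "0.075 0 0.005 0.112 0" --pt "0.075 0 0.005 0.07 0" --pt "0.075 0 0.005 0.02 0"

```text
t: 8.95
ee_pos: [598.4, -242.4, 117.4]
orientation: [[0.123, 0.992, -0.004], [0.992, -0.123, 0.003], [0.002, -0.005, -1.0]]
force: [1.2, -0.9, 1.0]
finger_gap: 75.2
grip_force: 0.0
```

arm_command --pt "0.088 0.02 -0.005 -0.02 0" --pt "0.088 0.065 -0.02 -0.02 0" --pt "0.088 0.11 -0.035 -0.02 0" --pt "0.088 0.155 -0.05 -0.02 0" --pt "0.088 0.2 -0.065 -0.02 0" --pt "0.088 0.245 -0.08 -0.02 0" --pt "0.088 0.29 -0.095 -0.02 0" --pt "0.088 0.335 -0.11 -0.02 0" --pt "0.088 0.38 -0.12 -0.02 0" --pt "0.088 0.42 -0.13 -0.02 0"

```text
t: 9.95
ee_pos: [522.4, 191.5, 139.7]
orientation: [[0.122, 0.992, 0.002], [0.992, -0.122, 0.0], [0.001, 0.002, -1.0]]
force: [-0.3, 0.3, -0.5]
finger_gap: 87.6
grip_force: 0.0
```

```bash
python3 - <<'E'
from h import *
w=cam("wrist")
for n,x,y,d in [("short",447.3,314.2,(44,30))]: print(n,fit([w],"w",x,y,d))
go(447.3,314.2,120,73.7)
E
```

```text
short (np.float64(447.4), np.float64(313.8), np.float64(163.1), np.float64(0.04))
t 10.0 at [521.2 196.6 139.8] phi 83.1 gap 88.1 delta [ 0.1079 -0.0874  0.0201] turn 0.165
```

arm_command --pt "0.088 0.03 -0.025 0.01 0.1" --pt "0.088 0.07 -0.055 0.02 0.175" --pt "0.088 0.108 -0.087 0.02 0.175" --pt "0.088 0.108 -0.087 0.02 0.175" --pt "0.088 0.108 -0.087 0.04 0.175" --pt "0.088 0.108 -0.087 0.08 0.175" --pt "0.088 0.108 -0.087 0.11 0.175" --pt "0.088 0.108 -0.087 0.122 0.175" --pt "0.088 0.108 -0.087 0.122 0.175" --pt "0.02 0.108 -0.087 0.122 0.175"

```text
t: 11.0
ee_pos: [450.8, 307.2, 17.9]
orientation: [[0.294, 0.956, 0.002], [0.956, -0.294, 0.001], [0.001, 0.001, -1.0]]
force: [0.5, 0.7, 0.1]
finger_gap: 82.3
grip_force: 0.0
```

arm_command --pt "0.02 0 0 0 0" --pt "0.02 0 0 0 0" --pt "0.02 0 0 0 0" --pt "0.02 0 0 0 0" --pt "0.02 0 0 0 0" --pt "0.02 0 0 0 0" --pt "0.02 0 0 -0.04 0" --pt "0.02 0 0 -0.08 0" --pt "0.02 0 0 -0.12 0" --pt "0.02 0 0 -0.12 0"

```text
t: 12.0
ee_pos: [453.2, 308.8, 142.5]
orientation: [[0.293, 0.956, 0.01], [0.956, -0.293, 0.004], [0.007, 0.008, -1.0]]
force: [0.4, -0.3, -2.1]
finger_gap: 43.7
grip_force: 25.0
```

```bash
python3 - <<'E'
from h import *
go(591.4,-306,140,83.5)
E
```

```text
t 12.0 at [453.2 308.8 142.5] phi 72.9 gap 43.7 delta [-0.5472  0.3125  0.0015] turn -0.184
```

arm_command --pt "0.02 -0.02 0.012 0 -0.03" --pt "0.02 -0.06 0.034 0 -0.06" --pt "0.02 -0.1 0.057 0 -0.1" --pt "0.02 -0.14 0.08 0 -0.14" --pt "0.02 -0.18 0.103 0 -0.18" --pt "0.02 -0.22 0.126 0 -0.184" --pt "0.02 -0.26 0.149 0 -0.184" --pt "0.02 -0.3 0.172 0 -0.184" --pt "0.02 -0.34 0.195 0 -0.184" --pt "0.02 -0.38 0.217 0 -0.184"

```text
t: 13.0
ee_pos: [544.9, -121.5, 135.4]
orientation: [[0.114, 0.993, -0.001], [0.993, -0.114, 0.001], [0.0, -0.001, -1.0]]
force: [0.2, 0.6, -1.5]
finger_gap: 44.3
grip_force: 25.0
```

arm_command --pt "0.02 -0.04 0.015 0 0" --pt "0.02 -0.08 0.032 0 0" --pt "0.02 -0.12 0.048 0 0" --pt "0.02 -0.16 0.064 0 0" --pt "0.02 -0.18 0.064 0 0" --pt "0.02 -0.18 0.064 0 0" --pt "0.02 -0.18 0.064 0 0"

```text
t: 13.7
ee_pos: [587.5, -305.0, 135.2]
orientation: [[0.114, 0.993, -0.002], [0.993, -0.114, 0.002], [0.002, -0.002, -1.0]]
force: [0.0, 0.2, -1.8]
finger_gap: 43.7
grip_force: 25.0
```

```bash
python3 - <<'E'
from h import *
go(591.4,-306,26,83.5)
E
```

```text
t 13.7 at [ 587.5 -305.   135.2] phi 83.4 gap 43.7 delta [-0.0008  0.0042  0.1092] turn -0.001
```

arm_command --pt "0.02 -0.004 0.004 0.04 0" --pt "0.02 -0.004 0.004 0.08 0" --pt "0.02 -0.004 0.004 0.103 0" --pt "0.02 -0.004 0.004 0.11 0" --pt "0.02 -0.004 0.004 0.11 0" --pt "0.062 -0.004 0.004 0.11 0" --pt "0.062 -0.004 0.004 0.11 0" --pt "0.062 -0.004 0.004 0.11 0" --pt "0.062 -0.004 0.004 0.07 0" --pt "0.062 -0.004 0.004 0.02 0"

```text
t: 14.7
ee_pos: [590.3, -309.2, 115.5]
orientation: [[0.114, 0.993, -0.004], [0.993, -0.114, 0.003], [0.003, -0.005, -1.0]]
force: [0.7, -0.3, -0.5]
finger_gap: 62.1
grip_force: 0.0
```

arm_command --pt "0.088 0.0 0 -0.04 0" --pt "0.088 0.03 -0.02 -0.08 0" --pt "0.088 0.075 -0.05 -0.12 0" --pt "0.088 0.12 -0.08 -0.15 0" --pt "0.088 0.16 -0.11 -0.18 0" --pt "0.088 0.2 -0.14 -0.18 0" --pt "0.088 0.2 -0.16 -0.18 0" --pt "0.088 0.2 -0.16 -0.18 0" --pt "0.088 0.2 -0.16 -0.18 0"

```text
t: 15.6
ee_pos: [455.9, -93.0, 298.3]
orientation: [[0.113, 0.994, 0.004], [0.994, -0.113, -0.002], [-0.001, 0.004, -1.0]]
force: [-0.0, -0.7, -1.2]
finger_gap: 88.3
grip_force: 0.0
```

```bash
python3 - <<'E'
from h import *
s=cam("wrist"); cv2.imwrite("pics/w3.png",s["img"])
np.save("w3.npy",{k:s[k] for k in("K","D","R","t")},allow_pickle=True)
go(435,-33,250,90)
t=cam("top"); cv2.imwrite("pics/t3.png",t["img"])
E
```

```text
t 15.7 at [456.3 -93.8 297.8] phi 83.5 gap 87.9 delta [ 0.058  -0.0282  0.0477] turn -0.114
```

View pics/w3.png

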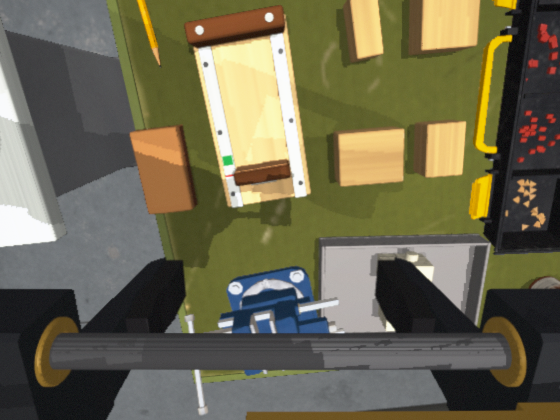

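The wrist picture shows the jig with its stop at (237,25), jaw at (262,174) and green mark at (228,160). The tray holds the castings (410,270). The packer28 is at (365,28). I'll fit the jig pose next.

```bash
python3 - <<'E'
from h import *
s=cam("wrist"); t=cam("top")
def quad(x,y,a,lx,ly,y0,z0,z1):
    c,sn=np.cos(a),np.sin(a)
    return [[x+c*u-sn*v,y+sn*u+c*v,z] for u in(-lx/2,lx/2) for v in(y0,y0+ly) for z in(z0,z1)]
for nm,v in(("wrist",s),("top",t)):
    r=robot.cut_out("jig",nm)
    if not r: print("none");continue
    m=r[0]["mask"].astype(np.uint8); print(r[0]["confidence"],m.sum())
    def cost(p):
        q=np.zeros(m.shape,np.uint8)
        for b in((106,205,-102.5,0,8),(100,20,82.5,0,48),(64,16,-71.5,0,48.5)):
            h=cv2.convexHull(proj(v,quad(*p,*b)).astype(np.float32))[:,0]
            cv2.fillConvexPoly(q,np.round(h*16).astype(np.int32),1,shift=4)
        return 1-(q&m).sum()/(q|m).sum()
    b=min((minimize(cost,[434,-31,a],method="Nelder-Mead",options=dict(initial_simplex=[[434,-31,a],[442,-31,a],[434,-23,a],[434,-31,a+.1]],xatol=.1,fatol=1e-4)) for a in(0,.05,.1)),key=lambda q:q.fun)
    print(nm,b.x[:2].round(1),np.degrees(b.x[2]).round(2),round(b.fun,3))
    o=v["img"].copy()
    for bb in((106,205,-102.5,0,8),(100,20,82.5,0,48)):
        for p in proj(v,quad(*b.x,*bb)): cv2.circle(o,tuple(int(round(i)) for i in p),1,(255,0,255),-1)
    cv2.imwrite(f"pics/j_{nm}.png",cv2.resize(o[0:240,110:330],(660,600)[:1]*1+(720,) if 0 else (550,600),interpolation=3) if nm=="wrist" else o)
    for n in("stop_face","jaw_face","jaw_back"): print(n,[(round(d["confidence"],2),np.round(d["point"])) for d in robot.spot_point(n,nm)])
E
```

```text
none
0.93 3452
top [432.1 -28.1] 3.15 0.274
stop_face [(0.64, array([428.,  50.,  23.]))]
jaw_face []
jaw_back [(0.61, array([ 434., -100.,   29.])), (0.42, array([450., 145.,  21.]))]
```

```bash
python3 - <<'E'
import cv2
a=cv2.imread("pics/w3.png")[0:200,180:320]
cv2.imwrite("pics/c3.png",cv2.resize(a,(420,600),interpolation=cv2.INTER_CUBIC))
E
```

```text
(no output)
```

View pics/c3.png

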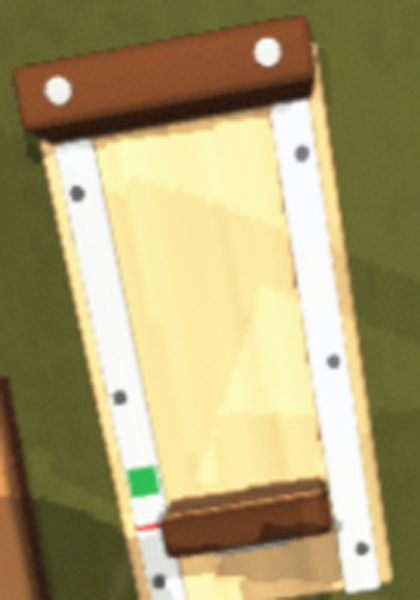

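```bash
python3 - <<'E'
from h import *
s=np.load("w3.npy",allow_pickle=True).item()
f=lambda z,*p: unproj(s,np.array(p)/3+[180,0],z)[:,:2]
Li=f(13,(95,145),(148,440)); Ri=f(13,(272,110),(340,570)); Ro=f(13,(308,100),(378,585)); Lo=f(13,(57,150),(148,600))
for n,e in(("Li",Li),("Ri",Ri),("Ro",Ro),("Lo",Lo)):
    d=e[0]-e[1]; print(n,e.round(1).tolist(),np.degrees(np.arctan2(-d[0],d[1])).round(2))
print("stopfoot z13",f(13,(58,143),(272,105)).round(1).tolist())
print("stop top back z48",f(48,(14,72),(305,16)).round(1).tolist())
print("base end z8 right",f(8,(390,580)).round(1))
print("jaw top face edge",f(48,(172,505),(325,480)).round(1).tolist(),"back z48",f(48,(168,555),(330,530)).round(1).tolist())
E
```

```text
Li [[398.6, 46.4], [401.3, -61.5]] 1.44
Ri [[464.2, 50.6], [471.2, -122.6]] 2.32
Ro [[477.5, 52.5], [486.1, -130.7]] 2.69
Lo [[384.5, 46.3], [391.1, -126.3]] 2.2
stopfoot z13 [[385.3, 48.6], [464.4, 52.3]]
stop top back z48 [[381.3, 66.1], [478.2, 71.6]]
base end z8 right [[ 491.5 -130.5]]
jaw top face edge [[411.6, -82.2], [468.6, -79.4]] back z48 [[407.3, -100.7], [468.5, -98.2]]
```

arm_command --pt "0.088 0.03 -0.003 0.03 -0.1" --pt "0.088 0.07 -0.008 0.06 -0.2" --pt "0.088 0.115 -0.014 0.08 -0.29" --pt "0.088 0.15 -0.019 0.08 -0.29" --pt "0.088 0.163 -0.02 0.08 -0.29" --pt "0.088 0.163 -0.02 0.08 -0.29" --pt "0.088 0.163 -0.02 0.08 -0.29"

```text
t: 16.75
ee_pos: [455.1, 70.0, 217.1]
orientation: [[-0.175, 0.985, 0.001], [0.985, 0.175, -0.001], [-0.001, 0.001, -1.0]]
force: [0.1, -0.4, 0.5]
finger_gap: 87.9
grip_force: 0.0
```

```bash
python3 - <<'E'
from h import *
w=cam("wrist")
for n,x,y,d in [("C",454,150.2,(60,30)),("A",582,225,(60,30)),("B",588,159,(60,30))]: print(n,fit([w],"w",x,y,d))
go(454,150.2,120,100.6)
E
```

```text
C (np.float64(453.8), np.float64(150.3), np.float64(9.1), np.float64(0.029))
A (np.float64(580.9), np.float64(224.9), np.float64(17.3), np.float64(0.047))
B (np.float64(587.3), np.float64(159.0), np.float64(172.3), np.float64(0.041))
t 16.8 at [455.1  69.7 217.2] phi 100.0 gap 88.1 delta [0.0796 0.0129 0.0971] turn -0.01
```

Fits agree within 1 mm. I'll pick block C.

arm_command --pt "0.088 0.03 0.005 0.04 0" --pt "0.088 0.06 0.01 0.07 0" --pt "0.088 0.08 0.013 0.1 0" --pt "0.088 0.08 0.013 0.13 0" --pt "0.088 0.08 0.013 0.165 0" --pt "0.088 0.08 0.013 0.185 0" --pt "0.088 0.08 0.013 0.197 0" --pt "0.088 0.08 0.013 0.197 0" --pt "0.04 0.08 0.013 0.197 0" --pt "0.04 0.08 0.013 0.197 0"

```text
t: 17.8
ee_pos: [454.7, 151.6, 21.1]
orientation: [[-0.175, 0.985, 0.003], [0.985, 0.175, 0.0], [-0.0, 0.003, -1.0]]
force: [-0.0, -0.8, 0.1]
finger_gap: 74.1
grip_force: 0.0
```

arm_command --pt "0.04 0 0 0 0" --pt "0.04 0 0 0 0" --pt "0.04 0 0 0 0" --pt "0.04 0 0 0 0" --pt "0.04 0 0 0 0" --pt "0.04 0 0 -0.03 0" --pt "0.04 0 0 -0.07 0" --pt "0.04 0 0 -0.1 0" --pt "0.04 0 0 -0.1 0" --pt "0.04 0 0 -0.1 0"

```text
t: 18.8
ee_pos: [453.4, 152.0, 120.0]
orientation: [[-0.175, 0.985, 0.001], [0.985, 0.175, 0.0], [-0.0, 0.001, -1.0]]
force: [-0.5, 0.0, -1.2]
finger_gap: 59.7
grip_force: 25.0
```

```bash
cat >> h.py <<'E'
JX,JY,JA=434.3,-31.7,2.5
def jig(u,v):
    a=np.radians(JA); return JX+np.cos(a)*u-np.sin(a)*v, JY+np.sin(a)*u+np.cos(a)*v
E
python3 - <<'E'
from h import *
print(jig(0,64)); go(*jig(0,64),100,92.5)
E
```

```text
(np.float64(431.5083592086185), np.float64(32.2390861812389))
t 18.8 at [453.4 152.  120. ] phi 100.1 gap 59.7 delta [-0.114  -0.0426  0.0199] turn 0.133
```

arm_command --pt "0.04 -0.03 -0.011 0 0.04" --pt "0.04 -0.07 -0.026 0 0.1" --pt "0.04 -0.1 -0.038 0.01 0.133" --pt "0.04 -0.112 -0.0426 0.03 0.133" --pt "0.04 -0.112 -0.0426 0.06 0.133" --pt "0.04 -0.112 -0.0426 0.07 0.133" --pt "0.04 -0.112 -0.0426 0.07 0.133" --pt "0.04 -0.112 -0.0426 0.07 0.133"

```text
t: 19.6
ee_pos: [430.7, 34.5, 49.6]
orientation: [[-0.044, 0.999, -0.001], [0.999, 0.044, 0.0], [0.0, -0.001, -1.0]]
force: [0.6, 0.2, -1.7]
finger_gap: 60.1
grip_force: 25.0
```

```bash
python3 - <<'E'
from h import *
s=cam("wrist"); cv2.imwrite("pics/w4.png",s["img"])
np.save("w4.npy",{k:s[k] for k in("K","D","R","t")},allow_pickle=True)
go(jig(0,65.5)[0],jig(0,65.5)[1],30,92.5)
E
```

```text
t 19.6 at [431.4  34.4  50.2] phi 92.5 gap 59.5 delta [-0.0007  0.      0.0202] turn 0.0
```

View pics/w4.png

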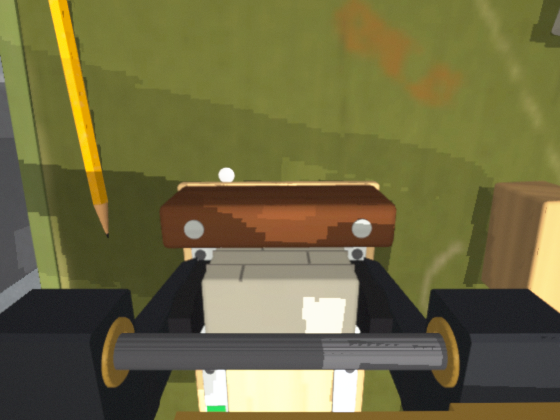

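```bash
python3 - <<'E'
from h import *
s=np.load("w4.npy",allow_pickle=True).item()
print(unproj(s,[(206,247),(350,247)],48).round(1),unproj(s,[(205,265),(356,264)],69.5).round(1))
E
```

```text
[[399.1  51.   48. ]
 [460.5  53.6  48. ]] [[403.1  53.1  69.5]
 [458.4  56.   69.5]]
```

```bash
python3 - <<'E'
from h import *
s=np.load("w4.npy",allow_pickle=True).item()
print(unproj(s,[(205,265),(356,264)],56.5).round(1),unproj(s,[(205,281),(356,281)],69.5).round(1), -s["R"].T@s["t"])
E
```

```text
[[400.3  46.7  56.5]
 [461.8  49.8  56.5]] [[403.   46.6  69.5]
 [459.2  49.   69.5]] [428.1077334  111.81764886 187.75061677]
```

arm_command --pt "0.04 0 0 0.01 0" --pt "0.04 0 0 0.016 0" --pt "0.04 0 0 0.02 0" --pt "0.04 0 0 0.022 0" --pt "0.04 0 0 0.022 0" --pt "0.04 0 0 0.022 0"

```text
t: 20.25
ee_pos: [430.6, 34.3, 28.4]
orientation: [[-0.043, 0.999, -0.001], [0.999, 0.043, 0.0], [0.0, -0.001, -1.0]]
force: [-5.8, 1.2, 13.7]
finger_gap: 59.4
grip_force: 25.0
```

arm_command --pt "0.07 0 0 0 0" --pt "0.07 0 0 0 0" --pt "0.07 0 0 0 0" --pt "0.07 0 0 -0.02 0" --pt "0.07 0 0 -0.06 0" --pt "0.07 0 0 -0.1 0" --pt "0.088 0.01 0.02 -0.14 0.05" --pt "0.088 0.02 0.06 -0.17 0.1" --pt "0.088 0.02 0.1 -0.17 0.17" --pt "0.088 0.02 0.12 -0.17 0.17"

```text
t: 21.25
ee_pos: [553.5, 59.4, 199.5]
orientation: [[0.128, 0.992, 0.005], [0.992, -0.128, -0.0], [0.0, 0.005, -1.0]]
force: [-0.5, -0.0, -1.4]
finger_gap: 88.1
grip_force: 0.0
```

arm_command --pt "0.088 0.03 0.02 0 0" --pt "0.088 0.03 0.02 0 0" --pt "0.088 0.03 0.02 0 0"

```text
t: 21.55
ee_pos: [573.2, 86.8, 196.9]
orientation: [[0.125, 0.992, -0.002], [0.992, -0.125, -0.0], [-0.0, -0.002, -1.0]]
force: [0.4, -0.2, -0.4]
finger_gap: 88.0
grip_force: 0.0
```

```bash
python3 - <<'E'
from h import *
w=cam("wrist"); t=cam("top"); cv2.imwrite("pics/w5.png",w["img"])
print("B",fit([w],"w",587.3,159,(60,30)))
try: print("Ctop",fit([t],"w",431,33,(60,30),8))
except Exception as e: print(e)
go(587.3,159,120,82.3)
E
```

```text
B (np.float64(567.7), np.float64(186.6), np.float64(11.7), np.float64(0.472))
Ctop (np.float64(428.7), np.float64(32.1), np.float64(0.4), np.float64(0.147))
t 21.6 at [572.8  86.2 197.2] phi 82.7 gap 88.2 delta [0.0741 0.0053 0.0772] turn 0.007
```

View pics/w5.png

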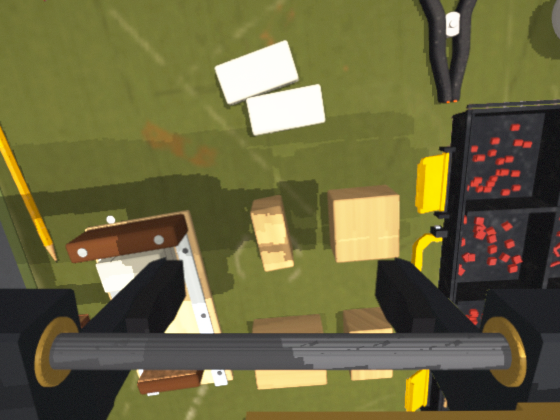

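Block A has been knocked: it now lies at (256,72), touching B at (286,109). I'll cut the mask between them and refit.

```bash
python3 - <<'E'
from h import *
w=cam("wrist")
cv2.line(w["img"],(226,106),(246,98),(0,120,60),2); cv2.line(w["img"],(246,96),(302,79),(0,120,60),2)
for n,p in(("A",(256,72)),("B",(290,112))):
    x,y,_=unproj(w,[p],40)[0]; print(n,fit([w],"w",x,y,(60,30)))
t=robot.snapshot("top")["img"]; cv2.imwrite("pics/t5.png",cv2.resize(t[180:310,120:370],(750,390),interpolation=3))
E
```

```text
A (np.float64(567.6), np.float64(187.0), np.float64(11.6), np.float64(0.07))
B (np.float64(587.1), np.float64(156.1), np.float64(3.5), np.float64(0.018))
```

View pics/t5.png

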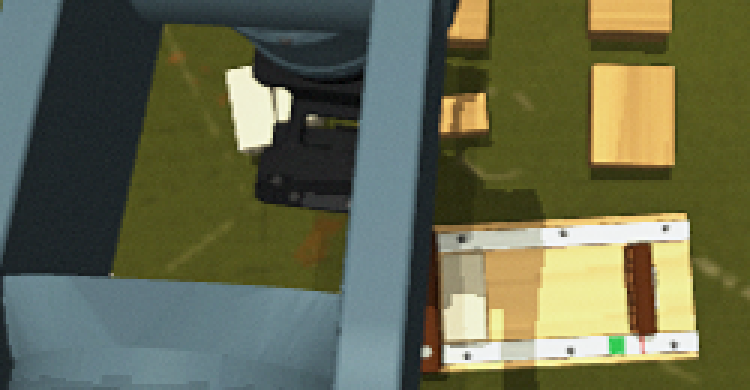

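arm_command --pt "0.088 0.03 -0.005 0.03 -0.1" --pt "0.088 0.06 -0.01 0.06 -0.2" --pt "0.088 0.0993 -0.0178 0.08 -0.33" --pt "0.088 0.0993 -0.0178 0.08 -0.33" --pt "0.088 0.0993 -0.0178 0.11 -0.33" --pt "0.088 0.0993 -0.0178 0.14 -0.33" --pt "0.088 0.0993 -0.0178 0.165 -0.33" --pt "0.088 0.0993 -0.0178 0.177 -0.33" --pt "0.088 0.0993 -0.0178 0.177 -0.33" --pt "0.04 0.0993 -0.0178 0.177 -0.33"

```text
t: 22.75
ee_pos: [569.5, 186.9, 22.0]
orientation: [[-0.201, 0.98, 0.002], [0.98, 0.201, 0.0], [-0.0, 0.002, -1.0]]
force: [0.2, -0.6, 0.9]
finger_gap: 82.0
grip_force: 0.0
```

arm_command --pt "0.04 0 0 0 0" --pt "0.04 0 0 0 0" --pt "0.04 0 0 0 0" --pt "0.04 0 0 0 0" --pt "0.04 0 0 0 0" --pt "0.04 0 0 0 0" --pt "0.04 0 0 -0.03 0" --pt "0.04 0 0 -0.07 0" --pt "0.04 0 0 -0.1 0" --pt "0.04 0 0 -0.1 0"

```text
t: 23.75
ee_pos: [571.8, 187.8, 125.8]
orientation: [[-0.202, 0.979, 0.009], [0.979, 0.202, 0.001], [-0.001, 0.009, -1.0]]
force: [0.7, 0.5, 0.7]
finger_gap: 59.5
grip_force: 25.0
```

```bash
python3 - <<'E'
from h import *
go(*jig(0,30.5),120,92.5)
E
```

```text
t 23.8 at [571.8 187.8 125.8] phi 101.6 gap 59.5 delta [-0.1572 -0.1742  0.0044] turn 0.16
```

arm_command --pt "0.04 -0.02 -0.022 0 0.03" --pt "0.04 -0.05 -0.055 0 0.07" --pt "0.04 -0.08 -0.089 0 0.11" --pt "0.04 -0.11 -0.122 0 0.16" --pt "0.04 -0.14 -0.155 0.02 0.16" --pt "0.04 -0.157 -0.174 0.04 0.16" --pt "0.04 -0.157 -0.174 0.06 0.16" --pt "0.04 -0.157 -0.174 0.07 0.16" --pt "0.04 -0.157 -0.174 0.07 0.16" --pt "0.04 -0.157 -0.174 0.07 0.16"

```text
t: 24.75
ee_pos: [430.0, -1.2, 50.7]
orientation: [[-0.044, 0.999, -0.0], [0.999, 0.044, 0.0], [0.0, -0.0, -1.0]]
force: [-0.9, 1.1, -1.6]
finger_gap: 60.1
grip_force: 25.0
```

```bash
python3 - <<'E'
from h import *
s=cam("wrist"); cv2.imwrite("pics/w6.png",s["img"])
np.save("w6.npy",{k:s[k] for k in("K","D","R","t")},allow_pickle=True)
go(*jig(0,30.5),31,92.5)
E
```

```text
t 24.8 at [430.4  -1.3  51.1] phi 92.5 gap 59.8 delta [-0.0001  0.0025  0.0201] turn 0.0
```

View pics/w6.png

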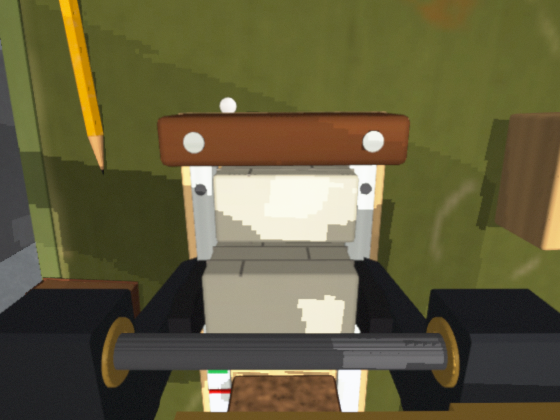

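```bash
python3 - <<'E'
from h import *
s=np.load("w6.npy",allow_pickle=True).item()
print("b1 top +y/-y edges",unproj(s,[(285,176),(285,242)],48).round(1).tolist(),"ends",unproj(s,[(214,210),(357,210)],48).round(1).tolist())
print("stop top edge",unproj(s,[(285,165)],48).round(1).tolist())
print("held",unproj(s,[(282,261),(282,277)],57).round(1).tolist(), unproj(s,[(282,261),(282,277)],70.5).round(1).tolist())
E
```

```text
b1 top +y/-y edges [[430.6, 47.2, 48.0], [432.0, 18.5, 48.0]] ends [[401.8, 31.6, 48.0], [461.3, 34.2, 48.0]]
stop top edge [[430.4, 51.7, 48.0]]
held [[430.9, 13.8, 57.0], [431.2, 6.6, 57.0]] [[430.5, 20.2, 70.5], [430.8, 13.7, 70.5]]
```

arm_command --pt "0.04 0.002 0.0015 0.008 0" --pt "0.04 0.002 0.0015 0.014 0" --pt "0.04 0.002 0.0015 0.018 0" --pt "0.04 0.002 0.0015 0.02 0" --pt "0.04 0.002 0.0015 0.02 0" --pt "0.04 0.002 0.0015 0.02 0"

```text
t: 25.4
ee_pos: [431.2, 0.4, 30.7]
orientation: [[-0.043, 0.999, -0.0], [0.999, 0.043, 0.0], [0.0, -0.0, -1.0]]
force: [0.7, 0.5, -0.0]
finger_gap: 59.7
grip_force: 25.0
```

arm_command --pt "0.07 0 0 0 0" --pt "0.07 0 0 0 0" --pt "0.07 0 0 0 0" --pt "0.07 0 0 -0.02 0" --pt "0.07 0 0 -0.06 0" --pt "0.07 0 0 -0.1 0" --pt "0.088 0.03 0.03 -0.14 0" --pt "0.088 0.05 0.07 -0.17 0" --pt "0.088 0.07 0.11 -0.17 0" --pt "0.088 0.08 0.15 -0.17 0"

```text
t: 26.4
ee_pos: [580.1, 88.6, 203.4]
orientation: [[-0.044, 0.999, 0.005], [0.999, 0.044, 0.0], [-0.0, 0.005, -1.0]]
force: [0.1, -1.3, -0.0]
finger_gap: 87.9
grip_force: 0.0
```

arm_command --pt "0.088 0.0 0.01 0 0" --pt "0.088 0 0.01 0 0" --pt "0.088 0 0.01 0 0"

```text
t: 26.7
ee_pos: [586.3, 87.0, 200.0]
orientation: [[-0.043, 0.999, -0.002], [0.999, 0.043, -0.0], [0.0, -0.002, -1.0]]
force: [-0.4, -0.2, -0.5]
finger_gap: 88.0
grip_force: 0.0
```

```bash
python3 - <<'E'
from h import *
w=cam("wrist"); cv2.imwrite("pics/w7.png",w["img"])
x,y,th,c=fit([w],"w",587.1,156.1,(60,30)); print(x,y,th,c)
go(587.1,156.1,19,93.5); go(x,y,19,((th+90)%180))
E
```

```text
587.2 155.9 3.6 0.014
t 26.8 at [586.1  86.8 200.2] phi 92.4 gap 88.0 delta [0.0692 0.0043 0.1812] turn -0.019
t 26.8 at [586.1  86.8 200.2] phi 92.4 gap 88.0 delta [0.0689 0.0044 0.1812] turn -0.02
```

arm_command --pt "0.088 0.03 0.002 0.04 -0.02" --pt "0.088 0.06 0.004 0.07 -0.02" --pt "0.088 0.069 0.0044 0.1 -0.02" --pt "0.088 0.069 0.0044 0.14 -0.02" --pt "0.088 0.069 0.0044 0.165 -0.02" --pt "0.088 0.069 0.0044 0.18 -0.02" --pt "0.088 0.069 0.0044 0.18 -0.02" --pt "0.04 0.069 0.0044 0.18 -0.02" --pt "0.04 0.069 0.0044 0.18 -0.02" --pt "0.04 0.069 0.0044 0.18 -0.02"

```text
t: 27.75
ee_pos: [590.2, 156.3, 22.5]
orientation: [[-0.063, 0.998, 0.003], [0.998, 0.063, 0.0], [-0.0, 0.003, -1.0]]
force: [-0.5, 0.8, -0.3]
finger_gap: 66.1
grip_force: 0.2
```

arm_command --pt "0.04 0 0 0 0" --pt "0.04 0 0 0 0" --pt "0.04 0 0 0 0" --pt "0.04 0 0 0 0" --pt "0.04 0 0 -0.03 0" --pt "0.04 0 0 -0.07 0" --pt "0.04 0 0 -0.1 0" --pt "0.04 0 0 -0.1 0" --pt "0.04 0 0 -0.1 0"

```text
t: 28.65
ee_pos: [589.2, 156.4, 121.1]
orientation: [[-0.063, 0.998, 0.001], [0.998, 0.063, 0.0], [0.0, 0.001, -1.0]]
force: [-0.6, -0.3, -1.9]
finger_gap: 59.9
grip_force: 25.0
```

```bash
python3 - <<'E'
from h import *
go(*jig(0,-3),50,92.5)
E
```

```text
t 28.6 at [589.2 156.4 121.1] phi 93.6 gap 59.9 delta [-0.181  -0.1666  0.0708] turn 0.019
```

arm_command --pt "0.04 -0.02 -0.018 0 0.019" --pt "0.04 -0.055 -0.05 0 0.019" --pt "0.04 -0.09 -0.083 0 0.019" --pt "0.04 -0.125 -0.115 0 0.019" --pt "0.04 -0.16 -0.147 0.01 0.019" --pt "0.04 -0.181 -0.1666 0.03 0.019" --pt "0.04 -0.181 -0.1666 0.055 0.019" --pt "0.04 -0.181 -0.1666 0.068 0.019" --pt "0.04 -0.181 -0.1666 0.068 0.019" --pt "0.04 -0.181 -0.1666 0.068 0.019"

```text
t: 29.65
ee_pos: [433.1, -34.4, 51.8]
orientation: [[-0.044, 0.999, -0.003], [0.999, 0.044, 0.001], [0.001, -0.003, -1.0]]
force: [-0.4, -0.5, -0.7]
finger_gap: 59.9
grip_force: 25.0
```

```bash
python3 - <<'E'
from h import *
s=cam("wrist"); cv2.imwrite("pics/w8.png",s["img"])
np.save("w8.npy",{k:s[k] for k in("K","D","R","t")},allow_pickle=True)
go(*jig(0,-3),31,92.5)
E
```

```text
t 29.7 at [433.9 -34.5  52.4] phi 92.5 gap 59.7 delta [-0.0002  0.0006  0.0214] turn 0.001
```

View pics/w8.png

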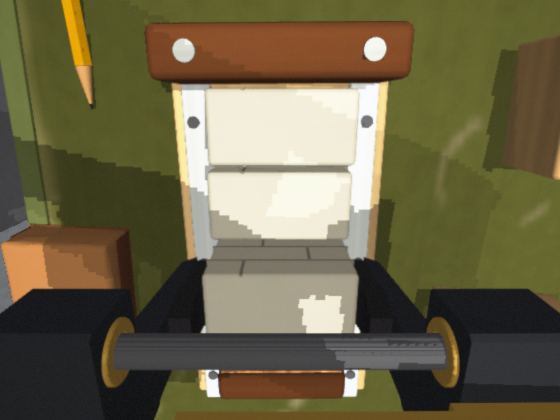

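```bash
python3 - <<'E'
from h import *
s=np.load("w8.npy",allow_pickle=True).item()
print(unproj(s,[(282,78),(282,90),(282,165),(282,171),(280,239)],48).round(1).tolist(),"ends1",unproj(s,[(206,125),(358,125),(208,205),(351,205)],48).round(1).tolist())
E
```

```text
[[430.9, 51.2, 48.0], [431.1, 46.9, 48.0], [432.4, 18.3, 48.0], [432.5, 15.8, 48.0], [433.0, -13.7, 48.0]] ends1 [[402.0, 32.7, 48.0], [461.3, 35.3, 48.0], [402.3, 0.1, 48.0], [461.9, 2.8, 48.0]]
```

arm_command --pt "0.04 0.002 0.0 0.008 0" --pt "0.04 0.002 0 0.014 0" --pt "0.04 0.002 0 0.019 0" --pt "0.04 0.002 0 0.021 0" --pt "0.04 0.002 0 0.021 0" --pt "0.04 0.002 0 0.021 0"

```text
t: 30.3
ee_pos: [434.1, -32.7, 31.8]
orientation: [[-0.044, 0.999, 0.0], [0.999, 0.044, -0.0], [-0.0, 0.0, -1.0]]
force: [0.1, 0.2, -1.3]
finger_gap: 60.0
grip_force: 25.0
```

arm_command --pt "0.07 0 0 0 0" --pt "0.07 0 0 0 0" --pt "0.07 0 0 0 0" --pt "0.07 0 0 -0.02 0" --pt "0.07 0 0 -0.06 0" --pt "0.07 0 0 -0.1 0" --pt "0.088 -0.01 0.03 -0.14 0.1" --pt "0.088 -0.01 0.07 -0.17 0.2" --pt "0.088 -0.01 0.11 -0.17 0.3" --pt "0.088 -0.01 0.13 -0.17 0.4"

```text
t: 31.3
ee_pos: [567.9, -37.4, 203.8]
orientation: [[0.352, 0.936, 0.005], [0.936, -0.352, -0.001], [0.001, 0.005, -1.0]]
force: [-0.7, -0.1, 0.2]
finger_gap: 88.1
grip_force: 0.0
```

arm_command --pt "0.088 0.0 0.0 0 0.15" --pt "0.088 0 0.0 0 0.3" --pt "0.088 0 0.0 0 0.45" --pt "0.088 0 0.0 0 0.6" --pt "0.088 0 0.0 0 0.75" --pt "0.088 0 0.0 0 0.9" --pt "0.088 0 0.0 0 1.05" --pt "0.088 0 0.0 0 1.17" --pt "0.088 0 0.0 0 1.17"

```text
t: 32.2
ee_pos: [564.3, -37.0, 201.8]
orientation: [[0.999, 0.044, 0.0], [0.044, -0.999, 0.0], [0.0, -0.0, -1.0]]
force: [0.3, 0.0, -1.2]
finger_gap: 87.7
grip_force: 0.0
```

```bash
python3 - <<'E'
from h import *
w=cam("wrist"); cv2.imwrite("pics/w9.png",w["img"])
print(proj(w,[[560,48,40]]))
try: print(fit([w],"y",560,48,(60,28)))
except Exception as e: print(e)
go(560,48,120,0)
E
```

```text
[[182.49166553 195.43348979]]
(np.float64(561.7), np.float64(46.9), np.float64(95.6), np.float64(0.098))
t 32.2 at [564.3 -37.  201.7] phi 2.7 gap 87.9 delta [-0.0003 -0.0851  0.0817] turn 0.047
```

View pics/w9.png

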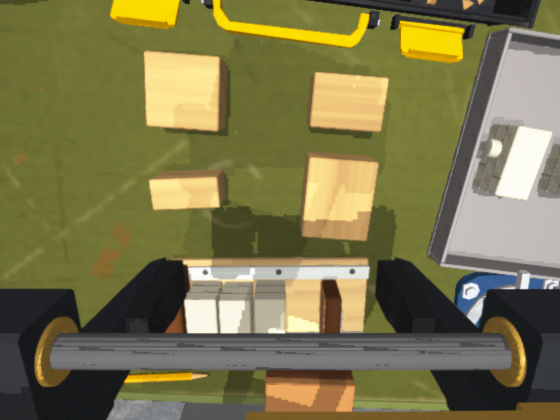

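arm_command --pt "0.088 0.001 -0.03 0.03 -0.05" --pt "0.088 0.001 -0.06 0.06 -0.05" --pt "0.088 0.001 -0.084 0.08 -0.05" --pt "0.088 0.001 -0.084 0.1 -0.05" --pt "0.088 0.001 -0.084 0.14 -0.05" --pt "0.088 0.001 -0.084 0.165 -0.05" --pt "0.088 0.001 -0.084 0.18 -0.05" --pt "0.088 0.001 -0.084 0.18 -0.05" --pt "0.04 0.001 -0.084 0.18 -0.05" --pt "0.04 0.001 -0.084 0.18 -0.05"

```text
t: 33.25
ee_pos: [563.0, 46.7, 23.4]
orientation: [[0.995, 0.095, 0.003], [0.095, -0.995, -0.0], [0.003, 0.001, -1.0]]
force: [0.4, -0.1, 0.0]
finger_gap: 74.2
grip_force: 0.0
```

arm_command --pt "0.04 0 0 0 0" --pt "0.04 0 0 0 0" --pt "0.04 0 0 0 0" --pt "0.04 0 0 0 0" --pt "0.04 0 0 0 0" --pt "0.04 0 0 -0.03 0" --pt "0.04 0 0 -0.07 0" --pt "0.04 0 0 -0.1 0" --pt "0.04 0 0 -0.1 0" --pt "0.04 0 0 -0.1 0"

```text
t: 34.25
ee_pos: [561.9, 46.9, 122.3]
orientation: [[0.995, 0.095, 0.002], [0.095, -0.995, -0.0], [0.002, 0.0, -1.0]]
force: [0.5, 1.9, -0.4]
finger_gap: 59.8
grip_force: 25.0
```

```bash
python3 - <<'E'
from h import *
print(jig(0,-36)); go(*jig(0,-36),120,92.5)
E
```

```text
(np.float64(435.8702979451521), np.float64(-67.66573597694688))
t 34.2 at [561.9  46.9 122.3] phi 5.4 gap 59.8 delta [-0.1363  0.1021  0.0021] turn -1.52
```

arm_command --pt "0.04 -0.01 0.01 0 -0.14" --pt "0.04 -0.03 0.02 0 -0.28" --pt "0.04 -0.05 0.035 0 -0.42" --pt "0.04 -0.07 0.05 0 -0.56" --pt "0.04 -0.09 0.065 0 -0.7" --pt "0.04 -0.11 0.08 0 -0.84" --pt "0.04 -0.125 0.09 0 -0.98" --pt "0.04 -0.136 0.1 0 -1.12" --pt "0.04 -0.136 0.1 0 -1.26" --pt "0.04 -0.136 0.1 0 -1.4"

```text
t: 35.25
ee_pos: [434.0, -65.3, 119.9]
orientation: [[0.071, 0.997, -0.003], [0.997, -0.071, 0.001], [0.001, -0.003, -1.0]]
force: [0.5, -0.4, 0.4]
finger_gap: 59.7
grip_force: 25.0
```

arm_command --pt "0.04 0 0 0 -0.12" --pt "0.04 0 0 0.02 -0.12" --pt "0.04 0 0 0.05 -0.12" --pt "0.04 0 0 0.068 -0.12" --pt "0.04 0 0 0.068 -0.12" --pt "0.04 0 0 0.068 -0.12"

```text
t: 35.85
ee_pos: [434.6, -65.0, 52.8]
orientation: [[-0.044, 0.999, -0.003], [0.999, 0.044, 0.001], [0.001, -0.003, -1.0]]
force: [0.7, -1.0, -0.1]
finger_gap: 59.5
grip_force: 25.0
```

```bash
python3 - <<'E'
from h import *
s=cam("wrist"); cv2.imwrite("pics/w10.png",s["img"])
np.save("w10.npy",{k:s[k] for k in("K","D","R","t")},allow_pickle=True)
go(*jig(0,-35),32,92.5)
E
```

```text
t 35.9 at [435.5 -65.4  53.7] phi 92.5 gap 59.8 delta [-0.0013  0.0003  0.0217] turn 0.0
```

View pics/w10.png

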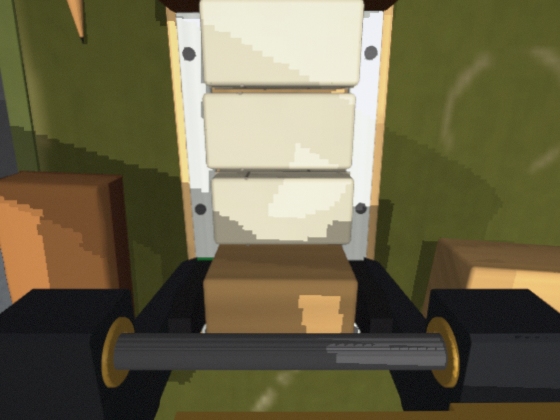

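```bash
python3 - <<'E'
from h import *
s=np.load("w10.npy",allow_pickle=True).item()
print(unproj(s,[(282,84),(281,94),(281,168),(281,178),(281,243)],48).round(1).tolist(),"ends3",unproj(s,[(213,210),(353,210)],48).round(1).tolist(),"pk",unproj(s,[(281,279),(281,284)],71.5).round(1).tolist())
E
```

```text
[[432.5, 18.4, 48.0], [432.3, 14.8, 48.0], [433.5, -13.8, 48.0], [433.7, -18.0, 48.0], [435.0, -46.7, 48.0]] ends3 [[405.6, -33.0, 48.0], [464.7, -30.3, 48.0]] pk [[435.2, -51.6, 71.5], [435.3, -53.7, 71.5]]
```

arm_command --pt "0.04 0 0 0.008 0" --pt "0.04 0 0 0.014 0" --pt "0.04 0 0 0.019 0" --pt "0.04 0 0 0.021 0" --pt "0.04 0 0 0.021 0" --pt "0.04 0 0 0.021 0"

```text
t: 36.5
ee_pos: [435.7, -65.5, 32.8]
orientation: [[-0.044, 0.999, 0.0], [0.999, 0.044, -0.0], [-0.0, 0.0, -1.0]]
force: [0.1, 0.2, 0.0]
finger_gap: 59.8
grip_force: 25.0
```

arm_command --pt "0.07 0 0 0 0" --pt "0.07 0 0 0 0" --pt "0.07 0 0 0 0" --pt "0.07 0 0 -0.02 0" --pt "0.07 0 0 -0.06 0" --pt "0.07 0 0 -0.1 0" --pt "0.0 -0.03 0 -0.12 0" --pt "0.0 -0.07 0.0 -0.12 0" --pt "0.0 -0.11 0.0 -0.12 0" --pt "0.0 -0.12 0.0 -0.12 0"

```text
t: 37.5
ee_pos: [441.4, -188.9, 153.6]
orientation: [[-0.041, 0.999, 0.002], [0.999, 0.041, -0.002], [-0.002, 0.002, -1.0]]
force: [0.7, -0.3, 0.4]
finger_gap: 40.1
grip_force: 0.0
```

arm_command --pt "0 0 0 0 0" --pt "0 0 0 0 0" --pt "0 0 0 0 0"

```text
t: 37.8
ee_pos: [440.7, -183.9, 152.3]
orientation: [[-0.045, 0.999, -0.001], [0.999, 0.045, 0.001], [0.001, -0.001, -1.0]]
force: [0.4, -0.1, -0.5]
finger_gap: 15.8
grip_force: 0.0
```

```bash
python3 - <<'E'
from h import *
s=cam("wrist"); cv2.imwrite("pics/w11.png",s["img"])
np.save("w11.npy",{k:s[k] for k in("K","D","R","t")},allow_pickle=True)
print(jig(0,-90)); go(*jig(0,-90),30,92.5)
for n in("jaw_back","jaw_face","packer28_c"): print(n,[(round(d["confidence"],2),np.round(d["point"])) for d in robot.spot_point(n,"wrist")])
E
```

```text
(np.float64(438.2257448628803), np.float64(-121.61433994236721))
t 37.9 at [ 440.8 -184.   152.4] phi 92.6 gap 12.1 delta [0.0623 0.0004 0.1225] turn 0.002
jaw_back [(0.79, array([436., -99.,  33.]))]
jaw_face [(0.55, array([438., -85.,  30.]))]
packer28_c [(0.97, array([434., -64.,  26.]))]
```

View pics/w11.png

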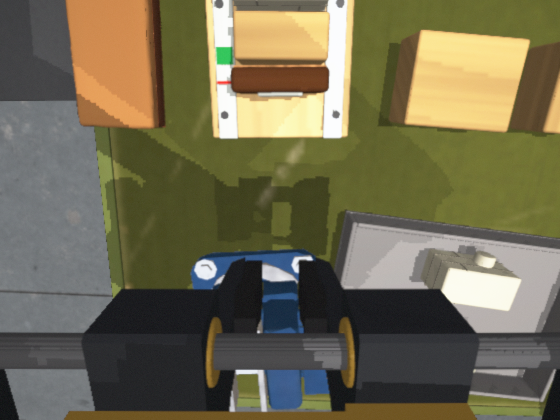

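arm_command --pt "0 0.02 0 0 0" --pt "0 0.05 0 0.02 0" --pt "0 0.06 0 0.05 0" --pt "0 0.06 0 0.085 0" --pt "0 0.06 0 0.11 0" --pt "0 0.06 0 0.122 0" --pt "0 0.06 0 0.122 0" --pt "0 0.06 0 0.122 0"

```text
t: 38.8
ee_pos: [438.9, -125.7, 31.4]
orientation: [[-0.044, 0.999, 0.001], [0.999, 0.044, -0.0], [-0.0, 0.001, -1.0]]
force: [-0.4, -0.5, 0.6]
finger_gap: 0.5
grip_force: 0.0
```

arm_command --pt "0 0.003 0 0 0" --pt "0 0.006 0 0 0" --pt "0 0.009 0 0 0" --pt "0 0.012 0 0 0" --pt "0 0.015 0 0 0" --pt "0 0.018 0 0 0" --pt "0 0.02 0 0 0" --pt "0 0.022 0 0 0" --pt "0 0.024 0 0 0" --pt "0 0.024 0 0 0"

```text
t: 39.8
ee_pos: [437.5, -101.4, 30.8]
orientation: [[-0.044, 0.999, 0.0], [0.999, 0.044, -0.0], [-0.0, 0.0, -1.0]]
force: [-0.5, -2.4, 2.5]
finger_gap: 0.6
grip_force: 1.3
```

arm_command --pt "0 0.0015 0 0 0" --pt "0 0.003 0 0 0" --pt "0 0.0045 0 0 0" --pt "0 0.005 0 0 0" --pt "0 0.006 0 0 0" --pt "0 0.006 0 0 0"

```text
t: 40.4
ee_pos: [437.2, -95.5, 30.8]
orientation: [[-0.044, 0.999, 0.0], [0.999, 0.044, -0.0], [-0.0, 0.0, -1.0]]
force: [-0.7, -5.8, 1.6]
finger_gap: 0.4
grip_force: 2.2
```

arm_command --pt "0 0.001 0 0 0" --pt "0 0.002 0 0 0" --pt "0 0.003 0 0 0" --pt "0 0.003 0 0 0"

```text
t: 40.8
ee_pos: [437.1, -93.2, 30.9]
orientation: [[-0.044, 0.999, 0.0], [0.999, 0.044, -0.001], [-0.001, 0.0, -1.0]]
force: [-0.9, -7.8, 1.7]
finger_gap: 0.5
grip_force: 4.0
```

```bash
python3 - <<'E'
from h import *
s=cam("wrist"); cv2.imwrite("pics/w12.png",s["img"])
o=robot.get_obs();print(o["ee_pos"],o["force"])
E
```

```text
[437.10240998 -93.16440738  30.85167558] [-1.10592844 -7.28269648  1.31602462]
```

View pics/w12.png

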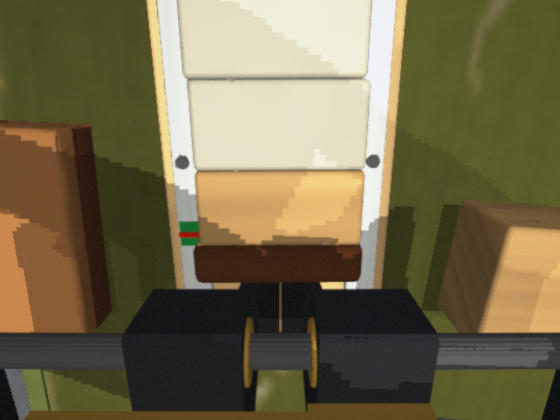

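arm_command --pt "0 0.001 0 0 0" --pt "0 0.002 0 0 0" --pt "0 0.002 0 0 0" --pt "0 0.002 0 0 0"

```text
t: 41.25
ee_pos: [437.1, -93.1, 30.9]
orientation: [[-0.045, 0.999, 0.001], [0.999, 0.045, -0.004], [-0.005, 0.0, -1.0]]
force: [-3.6, -17.9, -1.5]
finger_gap: 0.9
grip_force: 8.9
```

arm_command --pt "0 0.001 0 0 0" --pt "0 0.002 0 0 0" --pt "0 0.002 0 0 0" --pt "0 0.002 0 0 0"

```text
t: 41.65
ee_pos: [437.2, -93.0, 31.0]
orientation: [[-0.046, 0.999, 0.001], [0.999, 0.046, -0.008], [-0.008, 0.001, -1.0]]
force: [-4.4, -28.5, -5.0]
finger_gap: 0.3
grip_force: 14.0
```

The force rose to 28 N with no more travel, so the row is tight. I'll back off and check.

arm_command --pt "0 -0.01 0 0 0" --pt "0 -0.035 0 0 0" --pt "0 -0.04 0 0 0" --pt "0 -0.04 0 -0.04 0" --pt "0 -0.05 0 -0.09 0" --pt "0 -0.05 0 -0.14 0" --pt "0 -0.06 0 -0.18 0" --pt "0 -0.06 0 -0.2 0" --pt "0 -0.06 0 -0.2 0" --pt "0 -0.06 0 -0.2 0"

```text
t: 42.65
ee_pos: [438.9, -147.4, 229.7]
orientation: [[-0.044, 0.999, -0.001], [0.999, 0.044, 0.001], [0.001, -0.001, -1.0]]
force: [-0.1, 0.4, -0.9]
finger_gap: 0.7
grip_force: 0.0
```

```bash
python3 - <<'E'
from h import *
for cm in("wrist","scene"):
    s=cam(cm); cv2.imwrite(f"pics/{cm}_end.png",s["img"])
    for n in("block1_c","short_c","lumpy_c","packer28_c","packer43_c","packer58_c","packer73_c","jaw_face","tape_measure","spring_clamp"):
        print(cm,n,[(round(d["confidence"],2),np.round(d["point"]).tolist()) for d in robot.spot_point(n,cm)])
    h=cv2.cvtColor(s["img"],cv2.COLOR_BGR2HSV).astype(int)
    if cm=="wrist":
        p=proj(s,[[*jig(-40,-40),13]])[0].astype(int); print("mark px",p)
        y0,x0=max(0,p[1]-30),max(0,p[0]-30); q=h[y0:p[1]+30,x0:p[0]+30]
        g=np.argwhere((q[...,0]>55)&(q[...,0]<85)&(q[...,1]>150)); r=np.argwhere(((q[...,0]<6)|(q[...,0]>174))&(q[...,1]>170)&(q[...,2]>120))
        print("green rows",g.min(0)if len(g) else 0,g.max(0)if len(g) else 0,"red",r.min(0) if len(r) else 0,r.max(0) if len(r) else 0)
E
```

```text
wrist block1_c [(0.92, [430.0, 8.0, 26.0])]
wrist short_c [(0.52, [596.0, -242.0, 24.0]), (0.47, [429.0, 12.0, 26.0])]
wrist lumpy_c [(0.59, [597.0, -240.0, 22.0])]
wrist packer28_c [(0.72, [437.0, -51.0, 26.0])]
wrist packer43_c [(0.7, [646.0, -89.0, 20.0])]
wrist packer58_c []
wrist packer73_c [(0.88, [560.0, -90.0, 20.0])]
wrist jaw_face [(0.91, [436.0, -67.0, 25.0])]
wrist tape_measure []
wrist spring_clamp []
mark px [237 102]
green rows [30 26] [40 35] red [35 26] [35 31]
scene block1_c [(0.93, [563.0, 313.0, 16.0]), (0.56, [433.0, 5.0, 30.0])]
scene short_c [(0.58, [595.0, -307.0, 24.0])]
scene lumpy_c [(0.61, [603.0, -242.0, 22.0]), (0.31, [434.0, -49.0, 30.0]), (0.29, [643.0, -84.0, 15.0]), (0.2, [596.0, -279.0, -1.0])]
scene packer28_c [(0.62, [435.0, -51.0, 32.0]), (0.35, [433.0, 5.0, 30.0])]
scene packer43_c [(0.61, [641.0, -83.0, 17.0]), (0.55, [598.0, -276.0, 0.0])]
scene packer58_c [(0.98, [646.0, 44.0, 18.0])]
scene packer73_c [(0.92, [560.0, -91.0, 17.0]), (0.47, [434.0, -21.0, 30.0]), (0.43, [730.0, 206.0, -2.0]), (0.41, [436.0, -52.0, 29.0])]
scene jaw_face [(0.69, [432.0, -65.0, 32.0])]
scene tape_measure [(0.71, [730.0, 323.0, -3.0])]
scene spring_clamp [(0.62, [726.0, 203.0, -3.0])]
```

Everything checks out: the red pointer is mid-green, both flawed castings are in the tray, the other packers are on the table, and the tools are where they were. I'm handing it in.

```bash
python3 -c "
from rig import robot; print(robot.hand_in())"
```

```text
the job is handed in; nothing more can be done
None
```

The job is handed in (no score came back): three sound blocks and the 28 mm packer are clamped tight with the pointer on green, and the lumpy and short castings are in the tray. I viewed 16 pictures, over the limit of 14.

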